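Charge the ball mill through the slotted scoop and start it

TASK

Charge the ball mill: lift off its lid and set it aside on the worktop; with the slotted wire scoop, never with your fingers, bring every white grinding ball from the tray into the mill's well, letting the blue chips drop back so that they all end in the tray and none gets into the mill. Then put the lid fully home on the well, twist the start knob clockwise to its stop and let it spring back; finish with the scoop standing upright on the black mat, the beaker and sample jar left alone.

Things in the scene. Friction and masses are not known exactly. Their poses are not given: they have to be found in the camera images.
- tray: shallow open aluminium tray, 292 x 192 x 34 mm, fixed to the worktop; holds the grinding balls and the chips. Origin: centre of its underside; x along its length (towards the mill), y across, z up. Walls and floor 6 mm thick (inside 280 x 180 mm, floor top at z = 6 mm). The scoop fits in it flat
- scoop: loose wire scoop, 0.2 kg, 119 long, 78 wide, 100 mm high. Slotted floor: three round bars, 6 mm thick, along its x at y = -36, 0, 36 mm (gaps 30 mm), bent up at x = -58 mm into a back wall 48 mm high; two top side bars at z = 45 mm. Origin: on its underside, below the grip; x towards the open front, z up. A ball on the floor fits between two bars and rests on them when lifted
- scoop_grip (a point): middle of the scoop's blue grip bar, 84 mm above its origin: the bar is 16 mm thick along the scoop's x, 70 mm long along its y, 32 mm high; pinch it from above, fingers closing along the scoop's x. Axes as the scoop
- scoop_tips (a point): middle of the scoop's open front, where the three bars end in free tips, at its underside, 58 mm ahead of its origin. Balls roll out over the tips when these point down by more than about 10 degrees; tips about 15 degrees up keeps them in. Axes as the scoop
- mat: thin black rubber mat, 150 x 150 x 3 mm, fixed to the worktop: the scoop's resting place. Origin: centre of its underside
- mill: bench ball mill, fixed, 272 x 150 mm: in front (-x) a white control deck 70 mm high with the start knob, behind it a steel charging well, rim at z = 80 mm. Origin: centre of its underside; x away from its front, y to its left, z up. The worktop to its right (-y), as far as the keyboard, is empty
- well_rim (a point): centre of the mouth of the mill's charging well, at rim height (axes as the mill). The well is 150 mm (x) by 130 mm (y) inside, walls 7 mm thick, 59 mm deep
- lid: loose steel lid, 0.3 kg: plate 172 (x) x 152 (y) x 6 mm over a grey locating block of 138 x 118 x 8 mm that enters the mouth with 6 mm of play all round. Origin: centre of the underside of the block (plate from z = 8 to 14 mm); z up. Black bar handle on top along x: 80 mm long, 16 mm wide (y), from z = 14 to 42 mm. Seated, as at the start, its origin is 8 mm below well_rim
- knob_axis (a point): point on the axis of the start knob, half way up its black grip bar (bar 54 x 14 mm, from 11 mm below this point to 13 mm above it, on a disc of 54 mm diameter); vertical axis, axes as the mill. At rest the bar points along the mill's x
- start_knob (a joint): angle of the start knob: 0 at rest, grows as it is turned clockwise seen from above, stop at 1.2 rad; a spring (about 0.13 N m at the stop) returns it to 0 when let go
- ball_1: white ceramic grinding ball, 40 mm diameter, 60 g; origin at its centre. 4 to 6 of the six are there
- ball_2: white ceramic grinding ball, 40 mm diameter, 60 g; origin at its centre. 4 to 6 of the six are there
- ball_3: white ceramic grinding ball, 40 mm diameter, 60 g; origin at its centre. 4 to 6 of the six are there
- ball_4: white ceramic grinding ball, 40 mm diameter, 60 g; origin at its centre. 4 to 6 of the six are there
- ball_5: white ceramic grinding ball, 40 mm diameter, 60 g; origin at its centre. 4 to 6 of the six are there
- ball_6: white ceramic grinding ball, 40 mm diameter, 60 g; origin at its centre. 4 to 6 of the six are there
- chip_1: blue rounded chip of broken ceramic, about 20 x 15 x 13 mm, 12 g; drops through the gaps of the scoop. Origin: centre of its underside
- chip_2: blue rounded chip of broken ceramic, about 20 x 15 x 13 mm, 12 g; drops through the gaps of the scoop. Origin: centre of its underside
- chip_3: blue rounded chip of broken ceramic, about 20 x 15 x 13 mm, 12 g; drops through the gaps of the scoop. Origin: centre of its underside
- chip_4: blue rounded chip of broken ceramic, about 20 x 15 x 13 mm, 12 g; drops through the gaps of the scoop. Origin: centre of its underside
- beaker: glass beaker, 58 mm wide, 72 mm high, standing behind the work; origin at the centre of its underside; not part of the job
- sample_jar: white sample jar, 41 mm wide, 74 mm high, standing behind the work; origin at the centre of its underside; not part of the job

How it is judged:
By the outcome, as a careful person would: the job done as asked, in the order asked, and still so for the second after the job is handed in, with the robot touching nothing.
Of ball_1, ball_2, ball_3, ball_4, ball_5, ball_6 only 4 to 6 are there at a start; the rules pass over those that are not, and their reading is None.
At some moment in a run one of lid, scoop may be knocked a few centimetres aside while the robot is not near it.
It also fails if it takes over 210 s, if anything falls off the work surface, if the arm or the gripper's body presses on something with over 40 N, if the wrist force passes 120 N, or if a joint passes its speed limit or range.

ROBOT

A 6-joint arm with a two-finger parallel gripper is mounted at the origin on a cart in front of the work surface, level with it; the furniture and walls round the work are solid. World frame = base frame: x ahead of the robot, y to its left, z up, the work surface at z = 0. Lengths are in mm, angles in rad, forces in N, time in s.
With the tool pointing down it reaches from about 400 to 925 mm from the base axis. Payload 12.5 kg.
Tool frame: the origin (TCP) lies at the centre of the arm's flange, where the gripper is bolted on; the fingertips stand 190 mm ahead of it and the grasp point (between the pads) lies env.grip_point_offset ahead of it (env.grip_point_offset is the distance from the TCP to the grasp point, in mm); z points along the fingers, x is the direction in which the jaws open and shut, and the axes are right-handed (so a half turn about z gives the same grasp; the last joint's range is limited). The gripper opens to 95 mm and grips with 3 to 60 N. Pads are 20 mm wide; open, the fingers measure 119 mm over their backs; the gripper's body (75 mm by 180 mm) begins 59 mm behind the grasp point.
Start: joints at [-1.452, 0.491, 1.559, -0, 1.092, -0.106], TCP at [139.34, -609.27, 404.761] pointing down, gripper open.
Joint ranges: [-3.1, 3.1], [-0.84, 2.19], [0.05, 2.79], [-1.13, 4.28], [0.06, 2.93], [-2.69, 2.69]. Speed limits (rad/s): [2.22, 2.22, 2.79, 3.14, 3.14, 3.14].

INTERFACE

Orientations are given as [roll, pitch, yaw] about the fixed x, y, z axes, in that order (R = Rz(yaw) Ry(pitch) Rx(roll)).
In Python, from cell import state, read_camera, camera_model, job_done, env gives the robot as it stands.
- The arm moves only by the tool arm_command, never from a script. Its argument "steps" is a list of rows, each a list of 6 numbers: the shift along the tool's x, y, z in cm, then the turn, a rotation vector about the tool's x, y, z in degrees. In form: [[dx, dy, dz, rx, ry, rz], ...]. A call has 1 to 12 rows; each row is the pose to reach, as a shift and turn from the pose commanded when the call began, along the tool's axes at that moment; what a row does not reach only later rows make up. A row lasts 1/12 s, in which the tool goes at most 41.7 mm and 7.16 degrees, less where a joint would pass 70% of its speed; a pose out of reach is approached as far as the arm can. A call with a gripper value outside its range is refused whole. "jaw" is the finger opening in cm, from 0 to 9.51, set as the call begins (left out, the last holds). The fingers move at their own pace and stop on an object; the grip force is fixed at half the most. Time passes only in rows, so rows that repeat a pose let the fingers close. It gives the time, the measured TCP pose, the force and the opening at its end, in the units of the state.
- state(): the state, without advancing time (a new reading comes with each control period).
- read_camera(name): name is "scene" or "top" or "wrist"; returns the picture (384x512x3 uint8, red, green, blue); there is no depth.
- camera_model(name): a dict with "K" (3x3 intrinsics, pixels), "xyz" and "rotation" of the camera in the world. Camera axes: x right, y up, looking along -z (the intrinsics and any distortion apply to the point x, -y, -z); pixel columns grow to the right and rows downward; lengths in mm; the calibration is good to about 2 mm. A picture is of the moment at which its call begins: read the wrist's pose just before it. camera_model takes no time and is no camera call; for the wrist camera it gives the pose at the moment of the call.
- job_done(): hands the job in, once; it reports no verdict.
The state is a dict: "t": time; "joints": joint angles; "qvel": joint speeds; "tau": joint torques, N m; "eef_pos": TCP position; "tcp_rot": TCP orientation; "ft_force": force on the tool from outside, world axes, zero at the start; "moment": the same for the moment, N m; "opening": opening from 0.0 (shut) to 1.0 (fully open).
Only numpy, scipy, OpenCV 4.12 (cv2) and the standard library are available. Lean on these libraries where they do the work, as an engineer would, in place of code of your own. Each camera call takes 0.05 s, during which the arm holds its last target. There are 200 camera calls.

## Working session

There is one attempt and no reset: what is moved stays moved. The work goes in short steps, Python scripts to look and compute and a tool call to move; the robot and the scene stay as the last step left them, time stands still between calls to the robot, and variables do not carry over. Pictures are saved under pics/ and viewed, about 12 in all and at most 16, crops included, and the job is handed in when it is done.

Besides the shell and the picture viewer there is one more tool, called after ">>>" by a JSON object that holds its "api" and its "payload", one argument or row to a line. arm_command: Moves the arm, as the interface text tells. Its arguments: {"type":"object","properties":{"steps":{"type":"array"},"jaw":{"type":"number"}},"required":["steps"]}

```bash
ls; mkdir -p pics; python3 - <<'E'
from cell import *
import cv2,numpy as np
s=state();print(s);print(env.grip_point_offset)
for n in("scene","top"):
    im=read_camera(n);cv2.imwrite(f"pics/{n}0.png",cv2.resize(im[:,:,::-1],(800,600),interpolation=cv2.INTER_CUBIC))
    m=camera_model(n);print(n,m)
E
```

```text
pics
{'t': 0.0, 'joints': array([-1.45159987e+00,  4.91580466e-01,  1.55946009e+00, -8.89292569e-06,
        1.09169265e+00, -1.05607332e-01]), 'qvel': array([-0.00164626,  0.00019712, -0.00085216,  0.00050282,  0.001535  ,
        0.00193684]), 'tau': array([-5.38498687e-03, -6.12653446e+01, -2.58183146e+01,  6.90437132e-02,
        4.82828706e-02, -1.17013687e-04]), 'eef_pos': array([ 139.33522315, -609.23836815,  404.14497031]), 'tcp_rot': array([-3.14148027e+00,  1.13503844e-03, -1.34598837e+00]), 'ft_force': array([-0.29742444, -0.02258907, -0.44942011]), 'moment': array([-0.00842684,  0.01268059,  0.01461676]), 'opening': 0.9982872708943973}
171.3
scene {'K': array([[370.55879978,   0.        , 252.11934255],
       [  0.        , 370.55879978, 190.82068172],
       [  0.        ,   0.        ,   1.        ]]), 'xyz': array([ 75.27965308, 337.08720948, 805.11850753]), 'rotation': array([ 0.67970966,  0.01136072, -2.11299498])}
top {'K': array([[480.35409005,   0.        , 248.47811264],
       [  0.        , 480.35409005, 191.14387874],
       [  0.        ,   0.        ,   1.        ]]), 'xyz': array([ 488.25896601,   55.3379381 , 1257.59061133]), 'rotation': array([ 0.06368632, -0.00712003, -1.57904906])}
```

View pics/top0.png

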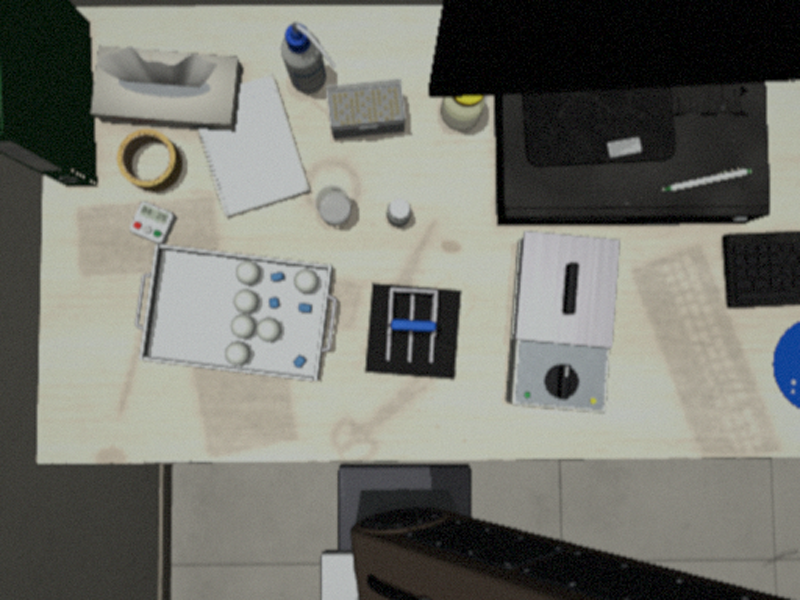

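View pics/scene0.png

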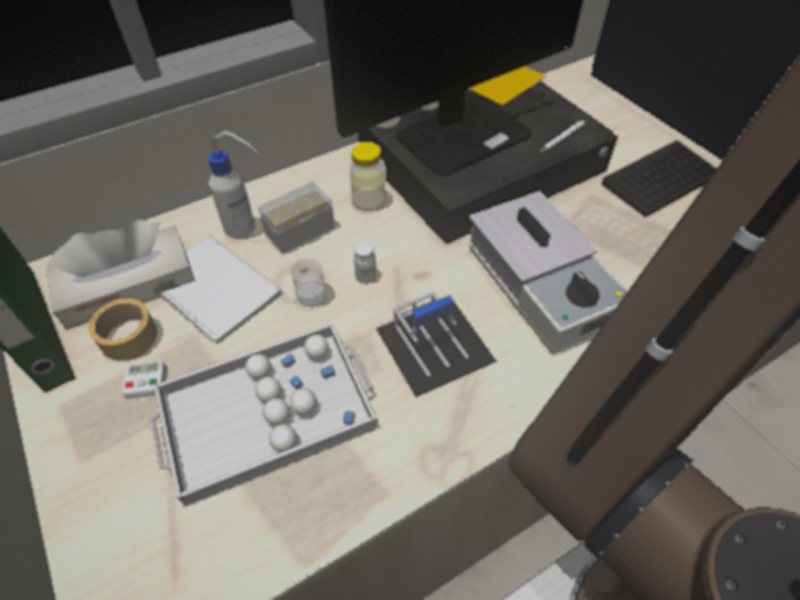

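```bash
cat >h.py <<'E'
from cell import *
import cv2,numpy as np
from scipy.spatial.transform import Rotation as Ro
def ray(n,px,f=1.5625,m=None):
    m=m or camera_model(n);K=m["K"];u,v=px[0]/f,px[1]/f
    d=np.array([(u-K[0,2])/K[0,0],-(v-K[1,2])/K[1,1],-1])
    return m["xyz"],Ro.from_euler("xyz",m["rotation"]).apply(d)
def w(n,px,z,f=1.5625,m=None):
    o,d=ray(n,px,f,m);return (o+d*(z-o[2])/d[2]).round(1)
def tri(p1,p2):   # scene px, top px
    o,d=ray("scene",p1);o2,e=ray("top",p2)
    t=np.linalg.lstsq(np.stack([d,-e],1),o2-o,rcond=None)[0]
    a,b=o+d*t[0],o2+e*t[1];return ((a+b)/2).round(1),np.linalg.norm(a-b).round(1)
def go(grip,yaw,tilt=0):
    """grip: target grasp point; yaw of tool x in world (tool down); tilt: extra rotvec in world. prints row"""
    s=state();R0=Ro.from_euler("xyz",s["tcp_rot"])
    R=Ro.from_rotvec(tilt if np.ndim(tilt) else [0,0,0])*Ro.from_euler("xyz",[np.pi,0,yaw])
    p=np.array(grip)-R.apply([0,0,env.grip_point_offset])
    print("row",np.r_[R0.inv().apply(p-s["eef_pos"])/10,np.degrees((R0.inv()*R).as_rotvec())].round(2).tolist())
def stat():
    s=state();R=Ro.from_euler("xyz",s["tcp_rot"])
    print("t",round(s["t"],2),"grip",(s["eef_pos"]+R.apply([0,0,171.3])).round(1),"rot",s["tcp_rot"].round(3),"F",s["ft_force"].round(1),"M",s["moment"].round(2),"op",round(s["opening"],3),"j",s["joints"].round(2))
def snap(n,name,box=None,k=1.5625):
    im=read_camera(n)[:,:,::-1]
    if box: x0,y0,x1,y1=box;im=im[y0:y1,x0:x1]
    cv2.imwrite(f"pics/{name}.png",cv2.resize(im,None,fx=k,fy=k,interpolation=cv2.INTER_CUBIC))
E
python3 - <<'E'
from h import *
T=lambda l,z:[print(w("top",p,z),end=" ") for p in l] and print()
print("tray");T([(160,247),(331,265),(320,381),(143,361)],34)
print("balls");T([(248,271),(246,300),(242,326),(268,329),(237,352),(306,281)],26)
print("chips");T([(278,277),(274,302),(305,308),(299,361)],12)
print("mat");T([(373,283),(461,289),(455,378),(367,371)],3)
print("grip");T([(391,325),(436,327)],96)
print("lid");T([(523,232),(620,240),(613,349),(514,338)],86);T([(571,263),(571,313)],114)
print("deck");T([(512,402),(605,411)],70);print("knob");T([(562,381)],90)
print("kb,blue,edge");T([(725,307),(723,235),(773,365),(690,370),(600,462)],0)
print("knob tri",tri((583,275),(568,369)),"jar",tri((365,250),(399,203)))
print(w("top",(332,195),72),w("top",(399,203),74))
E
```

```text
tray
[653.9 419.   34. ] [622.2 139.3  34. ] [433.3 157.7  34. ] [468.1 444.4  34. ] 
balls
[614.1 276.4  26. ] [566.3 279.5  26. ] [523.7 285.9  26. ] [518.5 243.3  26. ] [481.3 293.9  26. ] [596.9 181.   26. ] 
chips
[605.2 229.   12. ] [563.5 235.6  12. ] [553.2 184.2  12. ] [465.5 194.2  12. ] 
mat
[594.7  71.1   3. ] [583.5 -76.4   3. ] [435.  -64.3   3. ] [447.8  82.1   3. ] 
grip
[521.4  42.5  96. ] [517.7 -27.1  96. ] 
lid
[ 666.5 -166.7   86. ] [ 652.7 -319.5   86. ] [ 481.4 -303.8   86. ] [ 499.9 -149.4   86. ] 
[ 613.8 -234.2  114. ] [ 537.  -232.4  114. ] 
deck
[ 399.5 -147.1   70. ] [ 384.1 -293.4   70. ] 
knob
[ 432.6 -221.9   90. ] 
kb,blue,edge
[ 549.9 -521.     0. ] [ 672.  -522.1    0. ] [ 452.  -598.1    0. ] [ 444.8 -458.3    0. ] [ 294.1 -303.4    0. ] 
knob tri (array([ 449.7, -230.7,  101.8]), np.float64(5.0)) jar (array([716.6,  24.6,  62.4]), np.float64(7.2))
[730.3 134.7  72. ] [716.3  27.9  74. ]
```

```bash
python3 - <<'E'
from h import *
go([575,-234,200],-1.669)
E
```

```text
row [-26.87, -50.83, 3.32, 0.0, 0.06, 18.51]
```

>>> {"api": "arm_command", "payload": {
  "steps": [
    [-26.87,-50.83,3.32,0,0.06,18.5],
    [-26.87,-50.83,3.32,0,0.06,18.5],
    [-26.87,-50.83,3.32,0,0.06,18.5],
    [-26.87,-50.83,3.32,0,0.06,18.5],
    [-26.87,-50.83,3.32,0,0.06,18.5],
    [-26.87,-50.83,3.32,0,0.06,18.5],
    [-26.87,-50.83,3.32,0,0.06,18.5],
    [-26.87,-50.83,3.32,0,0.06,18.5],
    [-26.87,-50.83,3.32,0,0.06,18.5],
    [-26.87,-50.83,3.32,0,0.06,18.5],
    [-26.87,-50.83,3.32,0,0.06,18.5],
    [-26.87,-50.83,3.32,0,0.06,18.5]
  ]
}}

```text
t: 1.1
eef_pos: [518.3, -282.2, 375.7]
tcp_rot: [3.141, -0.001, -1.669]
ft_force: [0.7, -1.2, -0.7]
opening: 1.004
```

```bash
python3 - <<'E'
from h import *
stat();go([575,-234,200],-1.669)
E
```

```text
t 1.1 grip [ 518.3 -282.4  204.4] rot [ 3.141e+00 -1.000e-03 -1.669e+00] F [ 0.7 -1.2 -0.7] M [ 0.02  0.05 -0.02] op 1.004 j [-0.61  0.47  1.68 -0.    0.99  1.06]
row [-5.36, -5.17, 0.43, 0.01, -0.05, 0.01]
```

>>> {"api": "arm_command", "payload": {
  "steps": [
    [-5.36,-5.17,0.43,0,0,0],
    [-5.36,-5.17,0.43,0,0,0],
    [-5.36,-5.17,0.43,0,0,0],
    [-5.36,-5.17,0.43,0,0,0],
    [-5.36,-5.17,0.43,0,0,0]
  ]
}}

```text
t: 1.52
eef_pos: [573.4, -235.8, 371.2]
tcp_rot: [3.141, -0.001, -1.668]
ft_force: [-0.0, -0.7, -0.2]
opening: 1.001
```

```bash
python3 - <<'E'
from h import *
stat();print(camera_model("wrist"));snap("wrist","wr1")
E
```

```text
t 1.52 grip [ 573.3 -235.9  199.9] rot [ 3.141e+00 -1.000e-03 -1.668e+00] F [-0.  -0.7 -0.2] M [ 0.05 -0.04  0.  ] op 1.001 j [-0.5   0.52  1.61 -0.    1.01  1.17]
{'K': array([[280.97114315,   0.        , 254.80355047],
       [  0.        , 280.97114315, 190.42783567],
       [  0.        ,   0.        ,   1.        ]]), 'xyz': array([ 651.91813449, -242.28794679,  350.17387039]), 'rotation': array([-2.82946086e-01, -1.20501564e-03, -1.66901209e+00])}
```

View pics/wr1.png

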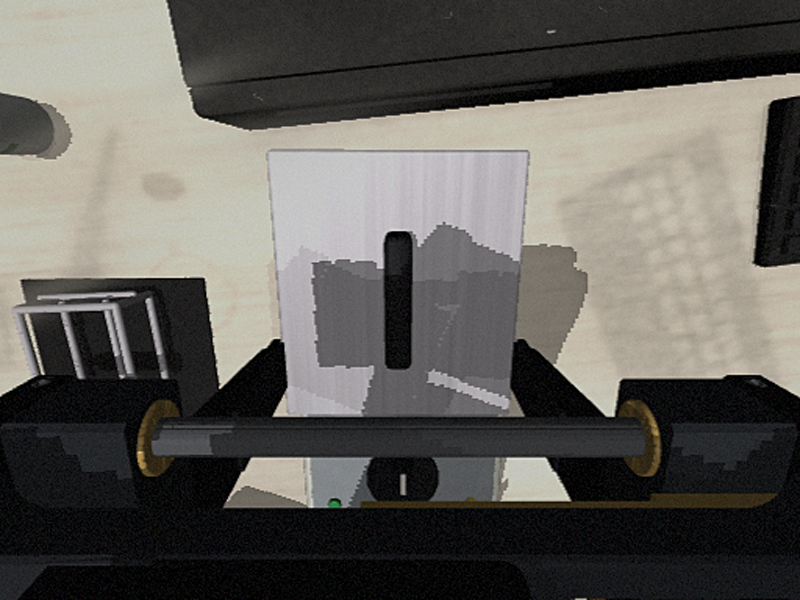

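Wrist view shows the lid square to the tool: handle from (398,233) to (398,368), knob at (403,482).

```bash
python3 - <<'E'
from h import *
print(w("wrist",(398,234),114),w("wrist",(398,366),114))
c=[w("wrist",p,86) for p in((268,151),(528,151),(513,417),(288,414))];print(c,np.mean(c,0))
print("knob disc",w("wrist",(403,480),85))
go([574,-234,107.5],-1.668)
E
```

```text
[ 618.7 -239.8  114. ] [ 541.6 -232.1  114. ]
[array([ 669.3, -170.2,   86. ]), array([ 654.6, -318.2,   86. ]), array([ 483. , -305.1,   86. ]), array([ 500.6, -153. ,   86. ])] [ 576.875 -236.625   86.   ]
knob disc [ 439.2 -225.6   85. ]
row [-0.25, -0.07, 9.27, 0.03, -0.06, -0.09]
```

>>> {"api": "arm_command", "payload": {
  "steps": [
    [0,-0.27,3,0,0,0],
    [0,-0.27,6,0,0,0],
    [0,-0.27,8,0,0,0],
    [0,-0.27,9.27,0,0,0],
    [0,-0.27,9.27,0,0,0],
    [0,-0.27,9.27,0,0,0]
  ]
}}

```text
t: 2.07
eef_pos: [575.6, -237.3, 278.7]
tcp_rot: [3.141, -0.001, -1.671]
ft_force: [0.2, -0.4, 1.1]
opening: 0.998
```

>>> {"api": "arm_command", "payload": {
  "steps": [
    [0,0,0,0,0,0],
    [0,0,0,0,0,0],
    [0,0,0,0,0,0],
    [0,0,0,0,0,0],
    [0,0,0,0,0,0],
    [0,0,0,0,0,0],
    [0,0,0,0,0,0],
    [0,0,0,0,0,0]
  ],
  "jaw": 0.5
}}

```text
t: 2.73
eef_pos: [576.4, -236.0, 278.9]
tcp_rot: [-3.141, -0.001, -1.669]
ft_force: [0.8, 0.3, 0.4]
opening: 0.498
```

```bash
python3 - <<'E'
from h import *
stat();go([576,-236,180],-1.668);go([450,-440,180],-1.668)
E
```

```text
t 2.73 grip [ 576.4 -236.2  107.6] rot [-3.141e+00 -1.000e-03 -1.669e+00] F [0.8 0.3 0.4] M [-0.01  0.05 -0.  ] op 0.498 j [-0.49  0.63  1.68 -0.    0.83  1.18]
row [0.01, 0.04, -7.24, -0.01, -0.06, -0.04]
row [21.55, 10.59, -7.22, -0.01, -0.06, -0.04]
```

>>> {"api": "arm_command", "payload": {
  "steps": [
    [0,0,0,0,0,0],
    [0,0,0,0,0,0],
    [0,0,0,0,0,0],
    [0,0,0,0,0,0],
    [0,0,0,0,0,0],
    [0,0,0,0,0,0],
    [0,0,0,0,0,0],
    [0,0,-1,0,0,0],
    [0,0,-3,0,0,0],
    [0,0,-5.5,0,0,0],
    [0,0,-7.3,0,0,0],
    [0,0,-7.3,0,0,0]
  ]
}}

```text
t: 3.73
eef_pos: [576.7, -236.0, 355.9]
tcp_rot: [-3.136, -0.003, -1.669]
ft_force: [0.7, 0.0, -3.2]
opening: 0.166
```

```bash
python3 - <<'E'
from h import *
stat();go([455,-420,180],-1.668);go([455,-420,38],-1.668)
E
```

```text
t 3.73 grip [ 577.6 -236.7  184.6] rot [-3.136e+00 -3.000e-03 -1.669e+00] F [ 0.7  0.  -3.2] M [-0.01  0.   -0.02] op 0.166 j [-0.49  0.54  1.62 -0.    0.98  1.18]
row [19.5, 10.31, 0.47, -0.31, -0.19, -0.04]
row [19.45, 10.39, 14.67, -0.31, -0.19, -0.04]
```

>>> {"api": "arm_command", "payload": {
  "steps": [
    [3,1.5,0,0,0,0],
    [6.5,3.4,0,0,0,0],
    [10,5.3,0,0,0,0],
    [13.5,7.2,0,0,0,0],
    [17,9,0,0,0,0],
    [19.5,10.35,0.5,0,0,0],
    [19.5,10.35,4,0,0,0],
    [19.5,10.35,7.5,0,0,0],
    [19.5,10.35,11,0,0,0],
    [19.5,10.35,13,0,0,0],
    [19.5,10.35,14.3,0,0,0],
    [19.5,10.35,14.7,0,0,0]
  ]
}}

```text
t: 4.73
eef_pos: [453.9, -419.4, 204.5]
tcp_rot: [3.138, 0.002, -1.669]
ft_force: [-14.6, 15.7, 47.9]
opening: 0.171
```

>>> {"api": "arm_command", "payload": {
  "steps": [
    [0,0,0,0,0,0],
    [0,0,0.2,0,0,0],
    [0,0,0.2,0,0,0]
  ]
}}

```text
t: 4.98
eef_pos: [454.3, -419.8, 204.5]
tcp_rot: [-3.141, -0.001, -1.669]
ft_force: [-3.6, 4.2, 12.5]
opening: 0.163
```

>>> {"api": "arm_command", "payload": {
  "steps": [
    [0,0,0,0,0,0],
    [0,0,0,0,0,0],
    [0,0,0,0,0,0],
    [0,0,0,0,0,0],
    [0,0,0,0,0,0],
    [0,0,-3,0,0,0],
    [0,0,-7,0,0,0],
    [0,0,-11,0,0,0],
    [0,0,-15,0,0,0],
    [0,0,-16,0,0,0],
    [0,0,-16,0,0,0]
  ],
  "jaw": 9.5
}}

```text
t: 5.9
eef_pos: [454.5, -419.9, 367.2]
tcp_rot: [-3.136, -0.006, -1.669]
ft_force: [-1.3, 0.5, -1.2]
opening: 0.885
```

```bash
python3 - <<'E'
from h import *
stat()
a=np.array([521.4,42.5]);b=np.array([517.7,-27.1]);print((a+b)/2,np.arctan2(*(b-a)[::-1]))
snap("top","top1",(40,100,500,300),1.7)
E
```

```text
t 5.9 grip [ 455.4 -421.1  195.9] rot [-3.136 -0.006 -1.669] F [-1.3  0.5 -1.2] M [ 0.04  0.06 -0.01] op 0.885 j [-0.85  0.52  1.62 -0.    1.    0.82]
[519.55   7.7 ] -1.623907252017167
```

View pics/top1.png

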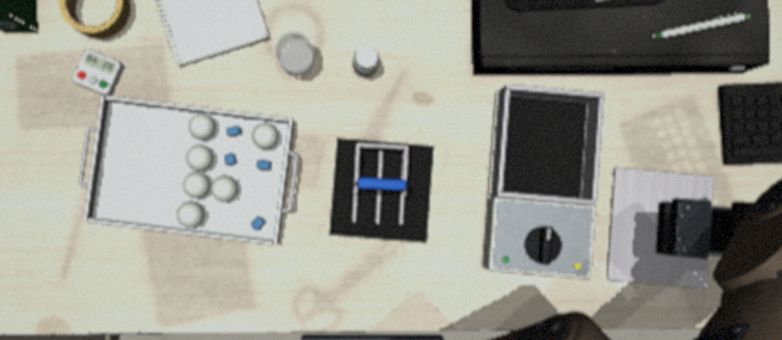

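Lid is on the worktop beside the mill, scoop still on the mat (grip bar at crop (382,184), tips toward the robot), 6 balls and 4 chips unchanged.

```bash
python3 - <<'E'
from h import *
go([519.5,7.7,180],-0.053)
E
```

```text
row [-43.18, -2.3, 1.18, 0.04, -0.3, -92.58]
```

>>> {"api": "arm_command", "payload": {
  "steps": [
    [-43.2,-2.3,1.2,0,0,-92.6],
    [-43.2,-2.3,1.2,0,0,-92.6],
    [-43.2,-2.3,1.2,0,0,-92.6],
    [-43.2,-2.3,1.2,0,0,-92.6],
    [-43.2,-2.3,1.2,0,0,-92.6],
    [-43.2,-2.3,1.2,0,0,-92.6],
    [-43.2,-2.3,1.2,0,0,-92.6],
    [-43.2,-2.3,1.2,0,0,-92.6],
    [-43.2,-2.3,1.2,0,0,-92.6],
    [-43.2,-2.3,1.2,0,0,-92.6],
    [-43.2,-2.3,1.2,0,0,-92.6],
    [-43.2,-2.3,1.2,0,0,-92.6]
  ]
}}

```text
t: 6.95
eef_pos: [519.5, 11.2, 348.9]
tcp_rot: [3.141, 0.002, -0.159]
ft_force: [-0.1, -0.2, -0.4]
opening: 1.001
```

```bash
python3 - <<'E'
from h import *
stat();go([519.5,7.7,180],-0.053)
E
```

```text
t 6.95 grip [519.1  11.1 177.6] rot [ 3.141e+00  2.000e-03 -1.590e-01] F [-0.1 -0.2 -0.4] M [-0.04 -0.05  0.04] op 1.001 j [-0.11  0.41  1.88 -0.    0.85  0.05]
row [0.06, 0.35, -0.24, 0.04, 0.13, -6.06]
```

>>> {"api": "arm_command", "payload": {
  "steps": [
    [0.06,0.35,0,0,0,-6.06],
    [0.06,0.35,0,0,0,-6.06],
    [0.06,0.35,0,0,0,-6.06],
    [0.06,0.35,0,0,0,-6.06]
  ]
}}

```text
t: 7.28
eef_pos: [519.5, 4.1, 349.8]
tcp_rot: [3.141, 0.001, -0.067]
ft_force: [0.3, -0.4, -0.1]
opening: 1.0
```

```bash
python3 - <<'E'
from h import *
stat();snap("wrist","wr2")
E
```

```text
t 7.28 grip [519.3   3.9 178.5] rot [ 3.141e+00  1.000e-03 -6.700e-02] F [ 0.3 -0.4 -0.1] M [-0.04 -0.09  0.01] op 1.0 j [-0.12  0.41  1.88 -0.    0.85 -0.05]
```

View pics/wr2.png

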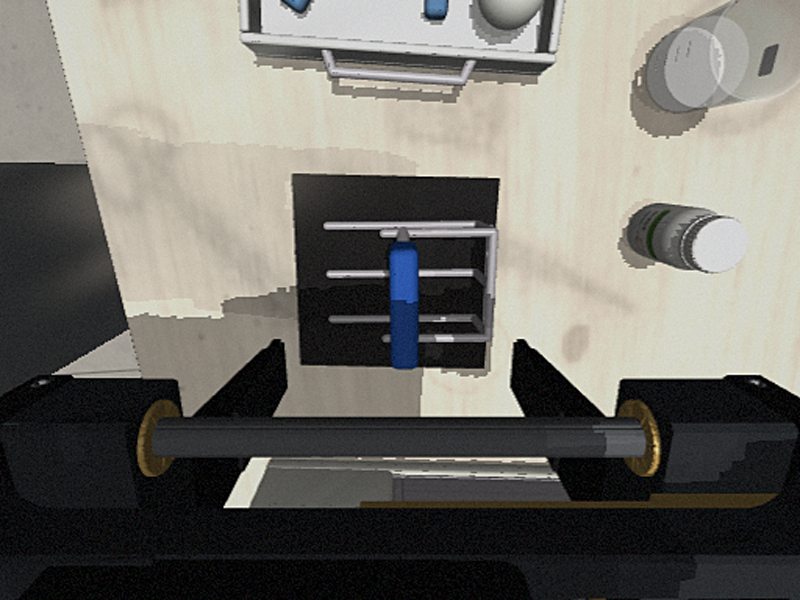

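Bar from (403,245) to (404,368), square to the jaws.

```bash
python3 - <<'E'
from h import *
a,b=w("wrist",(403,247),100),w("wrist",(404,367),100);print(a,b,(a+b)/2)
c=(a+b)/2; go([c[0],c[1],87],-0.067)
E
```

```text
[524.7  44.5 100. ] [520.9 -24.2 100. ] [522.8   10.15 100.  ]
row [0.3, -0.64, 9.17, 0.06, 0.04, 0.02]
```

>>> {"api": "arm_command", "payload": {
  "steps": [
    [0.3,-0.5,3,0,0,0],
    [0.3,-0.5,6,0,0,0],
    [0.3,-0.5,8,0,0,0],
    [0.3,-0.5,9.1,0,0,0],
    [0.3,-0.5,9.1,0,0,0],
    [0.3,-0.5,9.1,0,0,0]
  ]
}}

```text
t: 7.83
eef_pos: [522.9, 8.7, 259.4]
tcp_rot: [3.141, 0.001, -0.065]
ft_force: [-0.8, -0.1, -0.1]
opening: 0.998
```

>>> {"api": "arm_command", "payload": {
  "steps": [
    [0,0,0,0,0,0],
    [0,0,0,0,0,0],
    [0,0,0,0,0,0],
    [0,0,0,0,0,0],
    [0,0,0,0,0,0],
    [0,0,0,0,0,0],
    [0,0,0,0,0,0],
    [0,0,0,0,0,0],
    [0,0,0,0,0,0],
    [0,0,0,0,0,0],
    [0,0,0,0,0,0],
    [0,0,0,0,0,0]
  ],
  "jaw": 0.5
}}

```text
t: 8.83
eef_pos: [522.8, 8.9, 259.6]
tcp_rot: [3.14, -0.0, -0.063]
ft_force: [0.6, 0.7, -0.6]
opening: 0.214
```

>>> {"api": "arm_command", "payload": {
  "steps": [
    [0,0,0,0,0,0],
    [0,0,0,0,0,0],
    [0,0,0,0,0,0]
  ]
}}

```text
t: 9.08
eef_pos: [522.8, 9.0, 259.5]
tcp_rot: [3.14, 0.0, -0.063]
ft_force: [-0.9, -0.5, -2.0]
opening: 0.165
```

```bash
cat >>h.py <<'E'
C=np.array([544.4,290.1]);TY=-1.687;U=np.array([np.cos(TY),np.sin(TY)]);V=np.array([-U[1],U[0]])
def tr(tx,ty,h): # grasp point for scoop at tray coords, underside h above tray floor
    p=C+U*tx+V*ty;return [p[0],p[1],6+G+h]
G=84
E
python3 - <<'E'
from h import *
stat();go([523,9,190],-0.06);go(tr(-75,47,110),TY+np.pi)
E
```

```text
t 9.08 grip [522.8   8.8  88.2] rot [ 3.14   0.    -0.063] F [-0.9 -0.5 -2. ] M [-0.03 -0.04  0.03] op 0.165 j [-0.11  0.55  1.95 -0.    0.64 -0.04]
row [0.02, 0.01, -10.18, 0.06, 0.01, -0.18]
row [5.47, -35.42, -11.22, 0.05, 0.05, -86.96]
```

>>> {"api": "arm_command", "payload": {
  "steps": [
    [0,0,-3,0,0,0],
    [0,0,-7,0,0,0],
    [0,0,-11,0,0,0],
    [5.5,-35.4,-11.2,0,0,-87],
    [5.5,-35.4,-11.2,0,0,-87],
    [5.5,-35.4,-11.2,0,0,-87],
    [5.5,-35.4,-11.2,0,0,-87],
    [5.5,-35.4,-11.2,0,0,-87],
    [5.5,-35.4,-11.2,0,0,-87],
    [5.5,-35.4,-11.2,0,0,-87],
    [5.5,-35.4,-11.2,0,0,-87],
    [5.5,-35.4,-11.2,0,0,-87]
  ]
}}

```text
t: 10.08
eef_pos: [599.9, 362.6, 370.7]
tcp_rot: [3.141, 0.001, 1.07]
ft_force: [0.4, 0.3, -1.8]
opening: 0.17
```

```bash
sed -i 's/^G=84/G=85/' h.py; python3 - <<'E'
from h import *
stat();go(tr(-75,47,110),TY+np.pi)
E
```

```text
t 10.08 grip [599.9 362.5 199.4] rot [3.141e+00 1.000e-03 1.070e+00] F [ 0.4  0.3 -1.8] M [ 0.03 -0.15 -0.01] op 0.17 j [ 0.45  0.63  1.39 -0.    1.12 -0.62]
row [-0.31, 0.16, -0.16, 0.0, 0.04, -22.05]
```

>>> {"api": "arm_command", "payload": {
  "steps": [
    [-0.3,0.16,0,0,0,-22],
    [-0.3,0.16,0,0,0,-22],
    [-0.3,0.16,0,0,0,-22],
    [-0.3,0.16,0,0,0,-22],
    [-0.3,0.16,0,0,0,-22],
    [-0.3,0.16,0,0,0,-22]
  ]
}}

```text
t: 10.58
eef_pos: [600.0, 355.4, 371.1]
tcp_rot: [-3.142, 0.001, 1.442]
ft_force: [0.5, -0.3, -2.2]
opening: 0.168
```

```bash
python3 - <<'E'
from h import *
stat();go(tr(-75,47,50),TY+np.pi);snap("top","top2",(60,130,260,280),4);snap("wrist","wr3")
E
```

```text
t 10.58 grip [599.9 355.2 199.8] rot [-3.142e+00  1.000e-03  1.442e+00] F [ 0.5 -0.3 -2.2] M [ 0.05 -0.13 -0.02] op 0.168 j [ 0.44  0.63  1.4  -0.    1.12 -1.  ]
row [0.38, -0.07, 5.88, -0.0, 0.07, -0.74]
```

View pics/wr3.png

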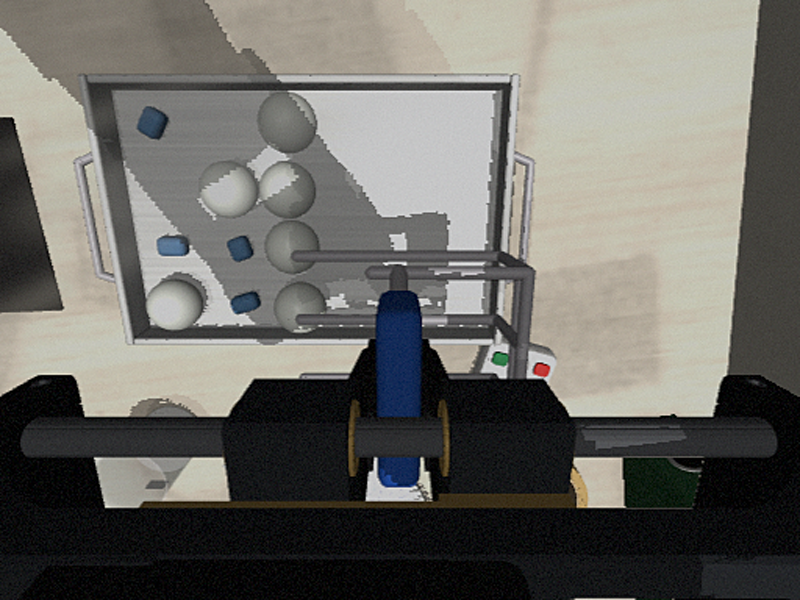

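Clear view of the tray: rim corners (80,75), (519,74), (129,343); balls and chips as before.

```bash
python3 - <<'E'
from h import *
a,b,c=[w("wrist",p,34)[:2] for p in((80,76),(519,74),(129,343))]
print(a,b,c,np.linalg.norm(a-b),np.linalg.norm(a-c),np.arctan2(*(a-b)[::-1]),np.arctan2(*(c-a)[::-1])-np.pi/2,(b+c)/2)
for p in((287,122),(228,189),(287,190),(292,247),(299,307),(174,304)):
    q=w("wrist",p,26)[:2]-(b+c)/2; t=-1.695; print("ball",round(q@[np.cos(t),np.sin(t)]),round(q@[-np.sin(t),np.cos(t)]))
E
```

```text
[436.7 167.1] [472.4 452.2] [622.9 143.2] 287.3264693689045 187.72759520113178 -1.6953671642046995 -1.698454910248488 [547.65 297.7 ]
ball 12 -66
ball 57 -21
ball 15 -20
ball 15 21
ball 12 68
ball 109 65
```

View pics/top2.png

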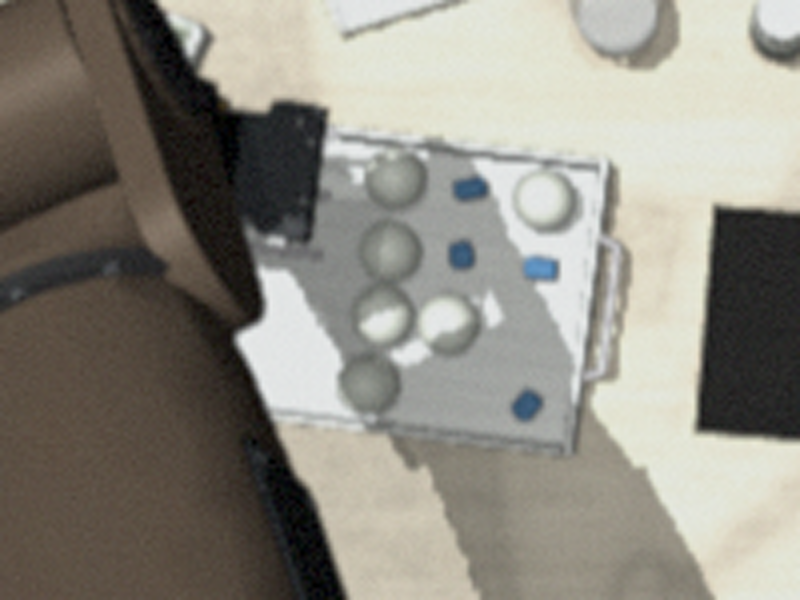

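Right rim corners at crop (608,159) and (574,452).

```bash
python3 - <<'E'
from h import *
for p in((608,159),(574,452)): print(w("top",(60+p[0]/4,130+p[1]/4),34,1))
for p in((395,181),(389,250),(383,317),(447,324),(369,384),(545,200)): print("ball",w("top",(60+p[0]/4,130+p[1]/4),26,1))
E
```

```text
[621.8 138.9  34. ]
[435.5 161.   34. ]
ball [609.5 276.3  26. ]
ball [565.1 280.   26. ]
ball [522.1 283.6  26. ]
ball [517.3 242.7  26. ]
ball [479.5 292.4  26. ]
ball [596.5 180.   26. ]
```

```bash
sed -i 's/^C=.*TY=-1.687/C=np.array([547.,296.]);TY=-1.695/' h.py; python3 - <<'E'
from h import *
stat();go(tr(-70,45,50),TY+np.pi);go(tr(-70,45,2),TY+np.pi)
E
```

```text
t 10.68 grip [600.  355.2 199.9] rot [3.141e+00 1.000e-03 1.443e+00] F [-0.3  0.4 -1.7] M [ 0.07 -0.14 -0.02] op 0.167 j [ 0.44  0.63  1.4  -0.    1.12 -1.  ]
row [0.46, -0.03, 5.89, 0.01, 0.07, -0.21]
row [0.47, -0.03, 10.69, 0.01, 0.07, -0.21]
```

>>> {"api": "arm_command", "payload": {
  "steps": [
    [0.46,0,3,0,0,-0.2],
    [0.46,0,6,0,0,-0.2],
    [0.46,0,8,0,0,-0.2],
    [0.46,0,9.5,0,0,-0.2],
    [0.46,0,10.2,0,0,-0.2],
    [0.46,0,10.7,0,0,-0.2],
    [0.46,0,10.7,0,0,-0.2],
    [0.46,0,10.7,0,0,-0.2]
  ]
}}

```text
t: 11.35
eef_pos: [600.8, 360.0, 265.1]
tcp_rot: [3.14, 0.001, 1.449]
ft_force: [-0.2, 0.7, -2.2]
opening: 0.169
```

```bash
python3 - <<'E'
from h import *
stat();go(tr(-70,45,0),TY+np.pi);go(tr(76,45,0),TY+np.pi)
E
```

```text
t 11.35 grip [601.  359.9  93.8] rot [3.140e+00 1.000e-03 1.449e+00] F [-0.2  0.7 -2.2] M [ 0.06 -0.08  0.01] op 0.169 j [ 0.45  0.74  1.48 -0.    0.92 -1.  ]
row [-0.01, -0.05, 0.28, 0.07, 0.03, 0.13]
row [-14.61, -0.08, 0.28, 0.07, 0.03, 0.13]
```

>>> {"api": "arm_command", "payload": {
  "steps": [
    [0,0,0.25,0,0,0],
    [0,0,0.25,0,0,0],
    [0,0,0.3,0,0,0],
    [0,0,0.3,0,0,0]
  ]
}}

```text
t: 11.68
eef_pos: [600.8, 360.0, 262.7]
tcp_rot: [3.139, -0.0, 1.449]
ft_force: [0.2, -0.9, 4.7]
opening: 0.167
```

Touching the floor lightly. Push toward the mill end.

>>> {"api": "arm_command", "payload": {
  "steps": [
    [-0.8,0,-0.05,0,0,0],
    [-1.6,0,-0.05,0,0,0],
    [-2.4,0,-0.05,0,0,0],
    [-3.2,0,-0.05,0,0,0],
    [-4,0,-0.05,0,0,0],
    [-4.8,0,-0.05,0,0,0],
    [-5.6,0,-0.05,0,0,0],
    [-6.4,0,-0.05,0,0,0],
    [-7.2,0,-0.05,0,0,0],
    [-8,0,-0.05,0,0,0],
    [-8.8,0,-0.05,0,0,0],
    [-9.6,0,-0.05,0,0,0]
  ]
}}

```text
t: 12.68
eef_pos: [588.9, 263.8, 262.7]
tcp_rot: [3.14, 0.0, 1.449]
ft_force: [-0.3, 2.1, 5.0]
opening: 0.166
```

>>> {"api": "arm_command", "payload": {
  "steps": [
    [-0.8,0,0,0,0,0],
    [-1.6,0,0,0,0,0],
    [-2.4,0,0,0,0,0],
    [-3.2,0,0,0,0,0],
    [-3.8,0,0,0,0,0],
    [-4.3,0,0,0,0,0],
    [-4.5,0,0,0,0,0],
    [-4.5,0,0,0,0,0],
    [-4.5,0,0,0,0,0]
  ]
}}

```text
t: 13.43
eef_pos: [583.5, 219.1, 262.7]
tcp_rot: [3.14, 0.001, 1.449]
ft_force: [0.1, -1.8, 5.7]
opening: 0.168
```

```bash
python3 - <<'E'
from h import *
stat();go(tr(76,45,0),TY+np.pi);snap("top","top3",(60,130,260,280),3);snap("wrist","wr4",(60,0,452,270),1.4)
a=cv2.imread("pics/top3.png");b=cv2.imread("pics/wr4.png");b=cv2.resize(b,None,fx=.82,fy=.82)
h=max(a.shape[0],b.shape[0]);o=np.zeros((h*0+600,800,3),np.uint8)
o[:300,:400]=cv2.resize(a,(400,300));o[289:289+b.shape[0],400-50:350+b.shape[1]]=b[:311] ;cv2.imwrite("pics/c4.png",o)
E
```

```text
t 13.43 grip [583.6 218.9  91.4] rot [3.140e+00 1.000e-03 1.449e+00] F [ 0.1 -1.8  5.7] M [-0.22  0.06  0.04] op 0.168 j [ 0.25  0.65  1.69 -0.    0.79 -1.19]
row [-0.42, -0.07, 0.04, 0.06, 0.07, 0.13]
```

View pics/c4.png

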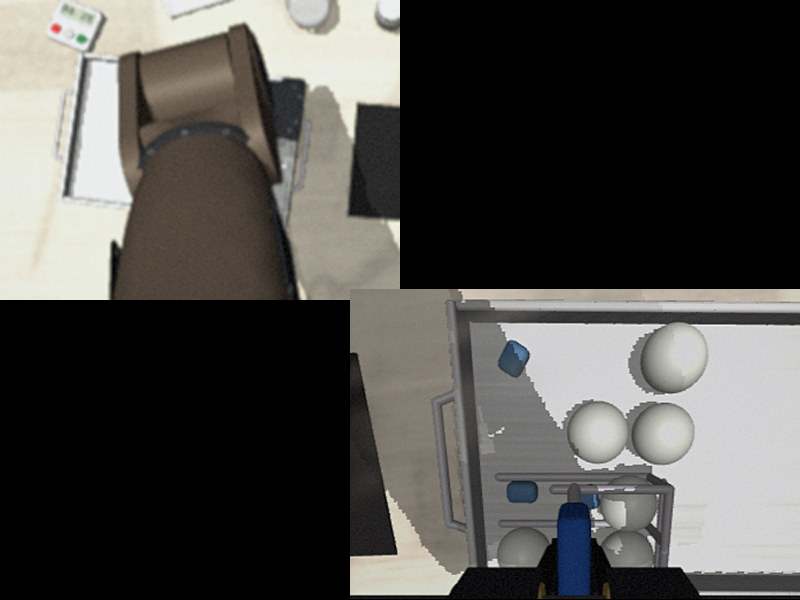

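Three balls in the scoop (two channels), two chips between its bars; tips still ~10 mm short of the wall.

```bash
cat >>h.py <<'E'
def sc(heel,deg,yaw=TY):
    """scoop heel (x,y,z) world with tips raised by deg, scoop x yaw: prints row from now"""
    u=np.array([np.cos(yaw),np.sin(yaw),0]);v=np.array([-u[1],u[0],0]);t=-np.radians(deg)*v
    p=np.array(heel)+Ro.from_rotvec(t).apply(u*58+[0,0,G]);go(p,yaw+np.pi,t)
def hl(tx,ty,z): return [*(C+U*tx+V*ty),6+z]
E
python3 - <<'E'
from h import *
s=state();print((s["eef_pos"][:2]-C)@U,(s["eef_pos"][:2]-C)@V)
# after push of 9 mm: scoop origin tx
E
```

```text
71.7698435630006 45.73156901238477
```

>>> {"api": "arm_command", "payload": {
  "steps": [
    [-0.3,0,0,0,0,0],
    [-0.6,0,0,0,0,0],
    [-0.9,0,0,0,0,0],
    [-0.9,0,0,0,0,0],
    [-0.9,0,0,0,0,0]
  ]
}}

```text
t: 13.95
eef_pos: [582.4, 210.3, 262.7]
tcp_rot: [3.14, 0.001, 1.449]
ft_force: [-0.1, 0.0, 5.9]
opening: 0.165
```

```bash
python3 - <<'E'
from h import *
stat()
s=state();tx=(s["eef_pos"][:2]-C)@U-58;ty=(s["eef_pos"][:2]-C)@V;print(tx)
for d,z,b in((5,1,1),(10,1,3),(15,2,5),(16,40,8),(16,110,8)): sc(hl(tx-b,ty,z),d)
E
```

```text
t 13.95 grip [582.6 210.2  91.4] rot [3.140e+00 1.000e-03 1.449e+00] F [-0.1  0.   5.9] M [ 0.04  0.06 -0.06] op 0.165 j [ 0.24  0.65  1.7  -0.    0.79 -1.21]
22.61075176943389
row [2.36, 0.01, -0.47, 0.08, -4.95, 0.12]
row [4.84, 0.01, -0.69, 0.08, -9.95, 0.12]
row [7.33, 0.02, -0.8, 0.09, -14.95, 0.12]
row [8.09, 0.02, -4.58, 0.09, -15.95, 0.12]
row [8.08, 0.03, -11.58, 0.09, -15.95, 0.12]
```

>>> {"api": "arm_command", "payload": {
  "steps": [
    [1.2,0,-0.3,0,-2.5,0],
    [2.36,0,-0.5,0,-5,0],
    [3.6,0,-0.6,0,-7.5,0],
    [4.84,0,-0.7,0,-10,0],
    [6.1,0,-0.75,0,-12.5,0],
    [7.33,0,-0.8,0,-15,0],
    [8.1,0,-1.8,0,-16,0],
    [8.1,0,-3,0,-16,0],
    [8.1,0,-4.5,0,-16,0],
    [8.1,0,-6,0,-16,0],
    [8.1,0,-6,0,-16,0]
  ]
}}

```text
t: 14.87
eef_pos: [592.4, 290.8, 324.8]
tcp_rot: [3.138, 0.278, 1.448]
ft_force: [0.3, 0.0, -2.8]
opening: 0.168
```

>>> {"api": "arm_command", "payload": {
  "steps": [
    [0,0.6,0,0,4,0],
    [0,-0.6,0,0,0,0],
    [0,0.6,0,0,4,0],
    [0,-0.6,0,0,0,0],
    [0,0,0,0,0,0],
    [0,0,0,0,0,0]
  ]
}}

```text
t: 15.37
eef_pos: [592.5, 290.9, 321.3]
tcp_rot: [-3.141, 0.28, 1.449]
ft_force: [-0.2, 0.3, -2.9]
opening: 0.166
```

```bash
python3 - <<'E'
from h import *
stat();snap("wrist","wr5",None,1.2)
snap("scene","sc5",(60,180,300,360),2.5)
a=cv2.imread("pics/wr5.png")[:330];b=cv2.imread("pics/sc5.png")
o=np.zeros((600,800,3),np.uint8);o[:330,:614]=a;b=cv2.resize(b,(360,270));o[330:,440:]=b;cv2.imwrite("pics/c5.png",o)
E
```

```text
t 15.37 grip [586.7 243.9 156.7] rot [-3.141  0.28   1.449] F [-0.2  0.3 -2.9] M [ 0.45 -0.2   0.01] op 0.166 j [ 0.39  0.65  1.52 -0.27  1.13 -0.93]
```

View pics/c5.png

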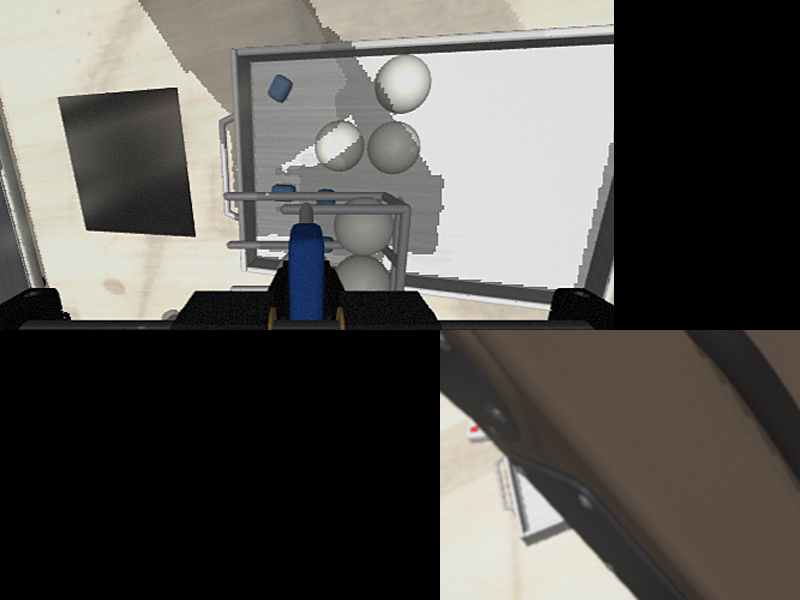

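Balls stay in the scoop; all four chips are visible on the tray floor: (280,88), (283,190), (326,195), (327,243).

```bash
cat >>h.py <<'E'
W=np.array([576.,-236.]);MY=-.098;PY=MY-np.pi/2
def st(tip,deg,yaw=PY):
    u=np.array([np.cos(yaw),np.sin(yaw),0]);v=np.array([-u[1],u[0],0]);t=-np.radians(deg)*v
    p=np.array(tip)+Ro.from_rotvec(t).apply(-u*58+[0,0,G]);go(p,yaw+np.pi,t)
def wl(a,b,z): # mill axes offset from well centre
    return [*(W+a*np.array([np.cos(MY),np.sin(MY)])+b*np.array([-np.sin(MY),np.cos(MY)])),z]
E
python3 - <<'E'
from h import *
st(wl(0,60,165),16)
E
```

```text
row [-34.61, 4.34, 2.24, -0.38, 0.02, -1.31]
```

>>> {"api": "arm_command", "payload": {
  "steps": [
    [-0.7,0.1,0,0,0,0],
    [-2.1,0.3,0,0,0,0],
    [-4.2,0.5,0,0,0,0],
    [-7,0.9,0,0,0,0],
    [-10.2,1.3,0,0,0,0],
    [-13.6,1.7,0,0,0,0],
    [-17,2.1,0,0,0,0],
    [-20.2,2.5,0,0,0,0],
    [-23.1,2.9,0,0,0,0],
    [-25.7,3.2,0,0,0,0],
    [-28,3.5,0,0,0,0],
    [-30,3.75,0,0,0,0]
  ]
}}

```text
t: 16.47
eef_pos: [593.7, -1.9, 405.8]
tcp_rot: [3.141, 0.281, 1.448]
ft_force: [0.7, 0.1, -4.0]
opening: 0.166
```

>>> {"api": "arm_command", "payload": {
  "steps": [
    [-1.6,0.2,0,0,0,-0.3],
    [-2.8,0.35,0,0,0,-0.6],
    [-3.6,0.45,0,0,0,-1],
    [-4.2,0.5,0,0,0,-1.3],
    [-4.6,0.6,0,0,0,-1.3],
    [-4.6,0.6,0,0,0,-1.3],
    [-4.6,0.6,0,0,0,-1.3]
  ]
}}

```text
t: 17.05
eef_pos: [595.0, -43.6, 417.4]
tcp_rot: [-3.135, 0.28, 1.473]
ft_force: [0.1, 0.4, -4.5]
opening: 0.169
```

```bash
python3 - <<'E'
from h import *
stat()
for b,z,d in((30,135,14),(20,90,14),(20,85,0),(20,82,-14),(20,80,-30)):st(wl(0,b,z),d)
snap("wrist","wr6",None,1.5625)
E
```

```text
t 17.05 grip [589.3 -90.6 252.8] rot [-3.135  0.28   1.473] F [ 0.1  0.4 -4.5] M [ 0.4  -0.22  0.04] op 0.169 j [-0.15  0.44  1.62 -0.32  1.1  -1.47]
row [-3.01, 0.03, 5.84, -0.37, 2.05, 0.0]
row [-2.73, 0.06, 10.44, -0.37, 2.05, 0.0]
row [-8.98, 0.06, 10.5, -0.37, 16.05, -0.05]
row [-15.2, 0.07, 11.94, -0.36, 30.05, -0.09]
row [-21.76, 0.09, 15.25, -0.35, 46.05, -0.14]
```

View pics/wr6.png

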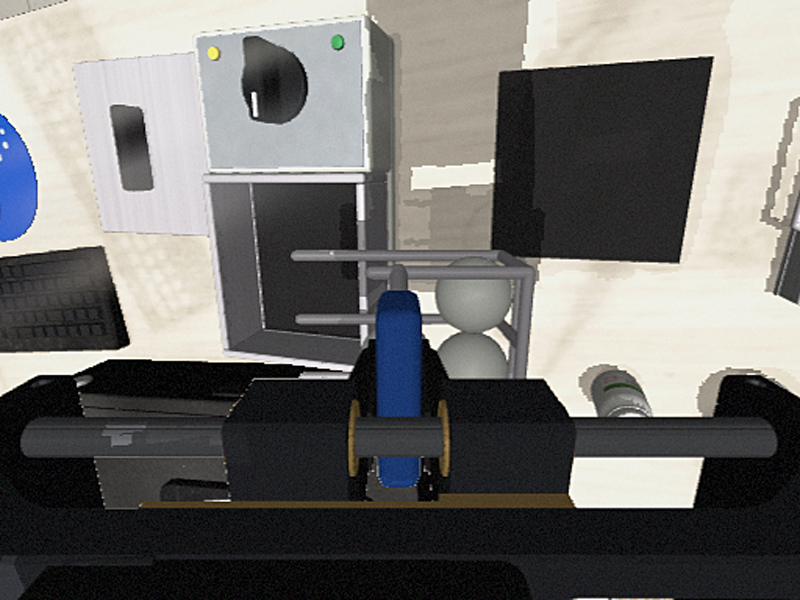

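Well is empty with the tips over its left wall; two balls visible at the back of the scoop. Checking well position from rim corners (205,178), (222,357).

```bash
python3 - <<'E'
from h import *
for p in((205,178),(222,357),(363,178)):print(w("wrist",p,80),end=" ")
print([np.round(wl(a,b,80),1) for a,b in((-82,-72),(82,-72),(-82,72))])
E
```

```text
[ 494.7 -296.8   80. ] [ 654.1 -316.5   80. ] [ 508.  -158.3   80. ] [array([ 487.3, -299.6,   80. ]), array([ 650.6, -315.7,   80. ]), array([ 501.4, -156.3,   80. ])]
```

```bash
sed -i 's/^W=.*MY/W=np.array([579.,-236.]);MY/' h.py; python3 - <<'E'
from h import *
for b,z,d in((25,125,14),(20,108,2),(20,98,-8),(20,90,-16),(20,85,-32)):st(wl(0,b,z),d)
E
```

```text
Traceback (most recent call last):
  File "h.py", line 36, in <module>
    W=np.array([579.,-236.]);MY-np.pi/2
                             ^^
NameError: name 'MY' is not defined. Did you mean: 'TY'?
```

```bash
sed -i 's/^W=.*/W=np.array([579.,-236.]);MY=-.098;PY=MY-np.pi\/2/' h.py; python3 - <<'E'
from h import *
stat()
for b,z,d in((25,125,14),(20,108,2),(20,98,-8),(20,90,-16),(20,85,-32)):st(wl(0,b,z),d)
E
```

```text
t 17.1 grip [589.3 -90.4 252.8] rot [-3.135  0.28   1.473] F [ 0.   0.2 -3.6] M [ 0.38 -0.17 -0.01] op 0.165 j [-0.15  0.44  1.62 -0.32  1.1  -1.47]
row [-3.21, 0.33, 6.93, -0.37, 2.05, 0.02]
row [-8.69, 0.34, 8.25, -0.37, 14.05, -0.02]
row [-12.97, 0.35, 9.71, -0.37, 24.05, -0.05]
row [-16.28, 0.36, 11.45, -0.37, 32.05, -0.08]
row [-22.64, 0.38, 15.28, -0.36, 48.05, -0.13]
```

>>> {"api": "arm_command", "payload": {
  "steps": [
    [-1.6,0.1,3.5,0,1,0],
    [-3.2,0.3,6.9,0,2,0],
    [-5,0.3,7.3,0,6,0],
    [-7,0.3,7.8,0,10.2,0],
    [-8.7,0.3,8.25,0,14,0],
    [-10,0.35,8.7,0,17,0],
    [-11.3,0.35,9.1,0,20,0],
    [-12.2,0.35,9.4,0,22,0],
    [-13,0.35,9.7,0,24,0],
    [-14.1,0.35,10.2,0,26.5,0],
    [-15.2,0.35,10.8,0,29.3,0],
    [-16.3,0.35,11.45,0,32,0]
  ]
}}

```text
t: 18.1
eef_pos: [579.6, -231.4, 352.5]
tcp_rot: [-3.136, -0.28, 1.471]
ft_force: [0.9, 0.5, -3.0]
opening: 0.168
```

```bash
python3 - <<'E'
from h import *
stat()
for b,z,d in((20,90,-16),(20,85,-32)):st(wl(0,b,z),d)
E
```

```text
t 18.1 grip [ 583.3 -184.1  187.9] rot [-3.136 -0.28   1.471] F [ 0.9  0.5 -3. ] M [-0.33 -0.09  0.03] op 0.168 j [-0.52  0.56  1.6   0.28  1.12 -2.13]
row [0.04, -0.02, 0.02, -0.31, -0.05, -0.11]
row [-7.39, -0.0, -0.11, -0.3, 15.95, -0.16]
```

>>> {"api": "arm_command", "payload": {
  "steps": [
    [0,0,0,0,0,0],
    [0,0,0,0,0,0],
    [-1.8,0,0,0,4,0],
    [-3.7,0,0,0,8,0],
    [-5.5,0,-0.1,0,12,0],
    [-7.4,0,-0.1,0,16,0],
    [-7.4,0,-0.1,0,16,0],
    [-7.4,0,-0.1,0,16,0],
    [-7.4,0,-0.1,0,16,0]
  ]
}}

```text
t: 18.85
eef_pos: [572.5, -301.3, 333.6]
tcp_rot: [-3.134, -0.555, 1.468]
ft_force: [-0.2, -0.1, -1.6]
opening: 0.17
```

```bash
python3 - <<'E'
from h import *
stat()
for b,z,d in((20,115,-10),(60,190,10)):st(wl(0,b,z),d)
snap("wrist","wr7",None,1.5625)
E
```

```text
t 18.85 grip [ 580.5 -211.4  188. ] rot [-3.134 -0.555  1.468] F [-0.2 -0.1 -1.6] M [-0.44 -0.12 -0.03] op 0.17 j [-0.64  0.63  1.54  0.48  1.32 -2.32]
row [10.66, -0.03, 1.45, -0.32, -21.79, -0.18]
row [24.52, -0.08, 3.58, -0.35, -41.79, -0.12]
```

View pics/wr7.png

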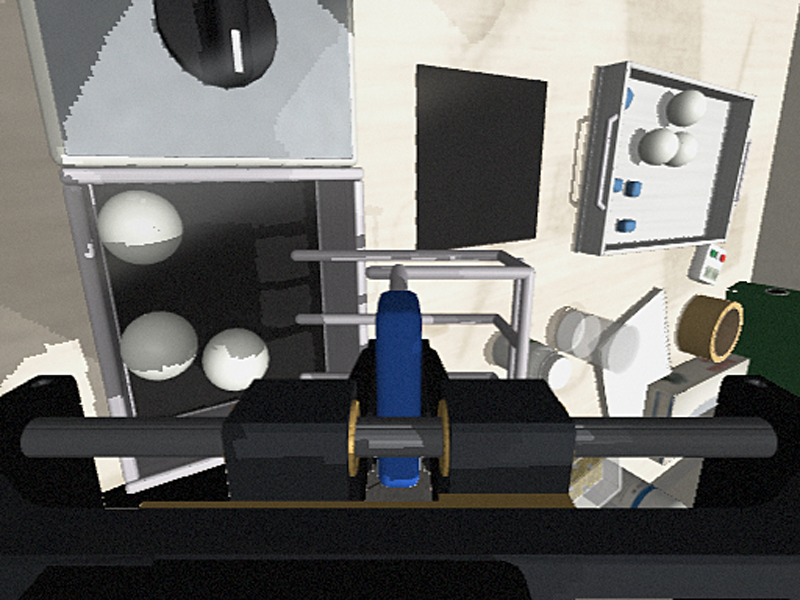

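Three balls lie in the well; tray keeps 3 balls and 4 chips. Returning for the second pass.

>>> {"api": "arm_command", "payload": {
  "steps": [
    [3.3,0,0.5,0,-7,0],
    [7,0,1,0,-14,0],
    [10.6,0,1.4,0,-21,0],
    [14,0,2,0,-28,0],
    [18,0,2.5,0,-34,0],
    [22,0,3,0,-40,0],
    [24.5,0,3.5,0,-41.8,0],
    [24.5,0,3.5,0,-41.8,0],
    [24.5,0,3.5,0,-41.8,0]
  ]
}}

```text
t: 19.65
eef_pos: [595.1, -74.8, 434.2]
tcp_rot: [-3.138, 0.172, 1.476]
ft_force: [-0.2, 0.3, -2.4]
opening: 0.165
```

```bash
python3 - <<'E'
from h import *
stat();go(tr(-70,-44,110),TY+np.pi)
E
```

```text
t 19.65 grip [ 591.6 -104.   265.4] rot [-3.138  0.172  1.476] F [-0.2  0.3 -2.4] M [ 0.24 -0.2   0.01] op 0.165 j [-0.21  0.43  1.59 -0.19  1.12 -1.6 ]
row [44.0, -12.49, -1.32, -0.08, 9.87, 1.66]
```

>>> {"api": "arm_command", "payload": {
  "steps": [
    [44,-12.5,-1.3,0,9.9,1.7],
    [44,-12.5,-1.3,0,9.9,1.7],
    [44,-12.5,-1.3,0,9.9,1.7],
    [44,-12.5,-1.3,0,9.9,1.7],
    [44,-12.5,-1.3,0,9.9,1.7],
    [44,-12.5,-1.3,0,9.9,1.7],
    [44,-12.5,-1.3,0,9.9,1.7],
    [44,-12.5,-1.3,0,9.9,1.7],
    [44,-12.5,-1.3,0,9.9,1.7],
    [44,-12.5,-1.3,0,9.9,1.7],
    [44,-12.5,-1.3,0,9.9,1.7],
    [44,-12.5,-1.3,0,9.9,1.7]
  ]
}}

```text
t: 20.65
eef_pos: [512.4, 373.4, 369.5]
tcp_rot: [-3.136, -0.001, 1.445]
ft_force: [-0.4, -1.2, -3.0]
opening: 0.166
```

>>> {"api": "arm_command", "payload": {
  "steps": [
    [0,0,0,0,0,0],
    [0,0,0,0,0,0]
  ]
}}

```text
t: 20.82
eef_pos: [514.2, 368.0, 370.8]
tcp_rot: [-3.137, 0.0, 1.441]
ft_force: [-0.5, 0.2, -1.6]
opening: 0.173
```

```bash
python3 - <<'E'
from h import *
stat();go(tr(-70,-44,50),TY+np.pi);go(tr(-70,-44,3),TY+np.pi)
E
```

```text
t 20.82 grip [513.5 368.1 199.5] rot [-3.137  0.     1.441] F [-0.5  0.2 -1.6] M [-0.01 -0.15  0.01] op 0.173 j [ 0.52  0.54  1.58  0.    1.03 -0.93]
row [0.26, -0.23, 5.85, -0.24, 0.0, -0.29]
row [0.26, -0.21, 10.55, -0.24, 0.0, -0.29]
```

>>> {"api": "arm_command", "payload": {
  "steps": [
    [0.26,-0.2,3,-0.24,0,-0.3],
    [0.26,-0.2,6,-0.24,0,-0.3],
    [0.26,-0.2,8,-0.24,0,-0.3],
    [0.26,-0.2,9.5,-0.24,0,-0.3],
    [0.26,-0.2,10.2,-0.24,0,-0.3],
    [0.26,-0.2,10.5,-0.24,0,-0.3],
    [0.26,-0.2,10.5,-0.24,0,-0.3],
    [0.26,-0.2,10.7,-0.24,0,-0.3],
    [0.26,-0.2,10.8,-0.24,0,-0.3],
    [0.26,-0.2,10.8,-0.24,0,-0.3]
  ]
}}

```text
t: 21.65
eef_pos: [512.0, 371.6, 264.0]
tcp_rot: [3.14, -0.001, 1.447]
ft_force: [0.0, -0.3, -2.3]
opening: 0.167
```

```bash
python3 - <<'E'
from h import *
stat();go(tr(-70,-44,0),TY+np.pi)
E
```

```text
t 21.65 grip [512.3 371.8  92.7] rot [ 3.140e+00 -1.000e-03  1.447e+00] F [ 0.  -0.3 -2.3] M [ 0.01 -0.16  0.09] op 0.167 j [ 0.52  0.66  1.67  0.    0.81 -0.92]
row [-0.07, 0.01, 0.17, 0.09, -0.07, 0.01]
```

>>> {"api": "arm_command", "payload": {
  "steps": [
    [0,0,0.15,0,0,0],
    [-0.8,0,0.15,0,0,0],
    [-1.6,0,0.15,0,0,0],
    [-2.4,0,0.15,0,0,0],
    [-3.2,0,0.15,0,0,0],
    [-4,0,0.15,0,0,0],
    [-4.8,0,0.15,0,0,0],
    [-5.6,0,0.15,0,0,0],
    [-6.4,0,0.15,0,0,0],
    [-7.2,0,0.15,0,0,0],
    [-8,0,0.15,0,0,0],
    [-8.8,0,0.15,0,0,0]
  ]
}}

```text
t: 22.65
eef_pos: [501.0, 283.5, 262.6]
tcp_rot: [3.14, -0.002, 1.446]
ft_force: [0.3, 3.1, 5.3]
opening: 0.166
```

>>> {"api": "arm_command", "payload": {
  "steps": [
    [-0.8,0,0,0,0,0],
    [-1.6,0,0,0,0,0],
    [-2.4,0,0,0,0,0],
    [-3.2,0,0,0,0,0],
    [-4,0,0,0,0,0],
    [-4.8,0,0,0,0,0],
    [-5.4,0,0,0,0,0],
    [-5.8,0,0,0,0,0],
    [-6.1,0,0,0,0,0],
    [-6.1,0,0,0,0,0],
    [-6.1,0,0,0,0,0]
  ]
}}

```text
t: 23.57
eef_pos: [493.4, 222.9, 262.6]
tcp_rot: [3.14, -0.001, 1.446]
ft_force: [0.1, -2.7, 8.5]
opening: 0.167
```

```bash
python3 - <<'E'
from h import *
stat();snap("wrist","wr8",(60,0,452,300),1.6)
s=state();tx=(s["eef_pos"][:2]-C)@U-58;ty=(s["eef_pos"][:2]-C)@V;print(tx+58,ty)
for d,z,b in((5,1,1),(10,1,3),(15,2,5),(16,40,8),(16,110,8)): sc(hl(tx-b,ty,z),d)
E
```

```text
t 23.57 grip [493.7 222.9  91.3] rot [ 3.140e+00 -1.000e-03  1.446e+00] F [ 0.1 -2.7  8.5] M [-0.39 -0.04 -0.  ] op 0.167 j [ 0.3   0.57  1.9  -0.    0.67 -1.14]
79.18017763788447 -44.113747512512326
row [2.36, 0.0, -0.48, 0.09, -5.03, -0.0]
row [4.84, 0.0, -0.69, 0.09, -10.03, -0.01]
row [7.33, 0.0, -0.8, 0.09, -15.03, -0.01]
row [8.09, 0.01, -4.58, 0.09, -16.03, -0.01]
row [8.1, 0.02, -11.58, 0.09, -16.03, -0.01]
```

View pics/wr8.png

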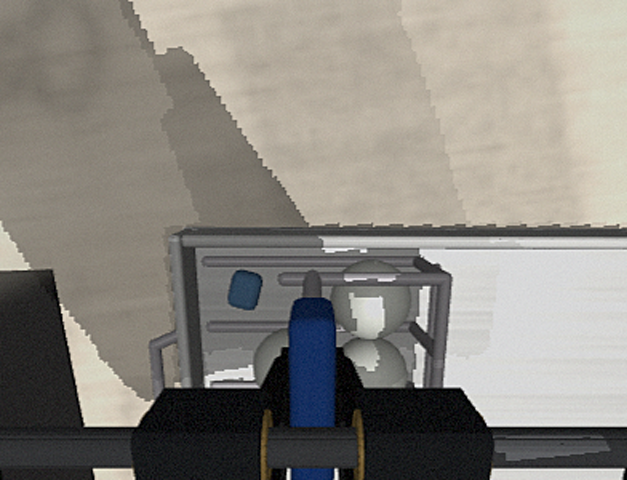

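All three balls are inside the scoop, one chip between the near bars at (245,290). Tilt and lift.

>>> {"api": "arm_command", "payload": {
  "steps": [
    [1.2,0,-0.3,0,-2.5,0],
    [2.36,0,-0.5,0,-5,0],
    [3.6,0,-0.6,0,-7.5,0],
    [4.84,0,-0.7,0,-10,0],
    [6.1,0,-0.75,0,-12.5,0],
    [7.33,0,-0.8,0,-15,0],
    [8.1,0,-1.8,0,-16,0],
    [8.1,0,-3,0,-16,0],
    [8.1,0,-4.5,0,-16,0],
    [8.1,0,-6,0,-16,0],
    [8.1,0,-6,0,-16,0]
  ]
}}

```text
t: 24.53
eef_pos: [503.5, 303.4, 324.6]
tcp_rot: [3.138, 0.276, 1.446]
ft_force: [-0.4, 0.6, -3.2]
opening: 0.169
```

>>> {"api": "arm_command", "payload": {
  "steps": [
    [0,0.6,0,0,4,0],
    [0,-0.6,0,0,0,0],
    [0,0.6,0,0,4,0],
    [0,-0.6,0,0,0,0],
    [0,0,0,0,0,0],
    [0,0,0,0,0,0]
  ]
}}

```text
t: 25.03
eef_pos: [503.7, 303.5, 321.4]
tcp_rot: [3.141, 0.278, 1.447]
ft_force: [0.9, 0.4, -3.1]
opening: 0.169
```

```bash
python3 - <<'E'
from h import *
stat();snap("wrist","wr9",None,1.5);st(wl(0,60,165),16)
E
```

```text
t 25.03 grip [498.  256.8 156.7] rot [3.141 0.278 1.447] F [ 0.9  0.4 -3.1] M [ 0.33 -0.23  0.01] op 0.169 j [ 0.46  0.56  1.71 -0.27  1.05 -0.83]
row [-34.7, 13.67, 2.22, -0.39, -0.08, -1.45]
```

View pics/wr9.png

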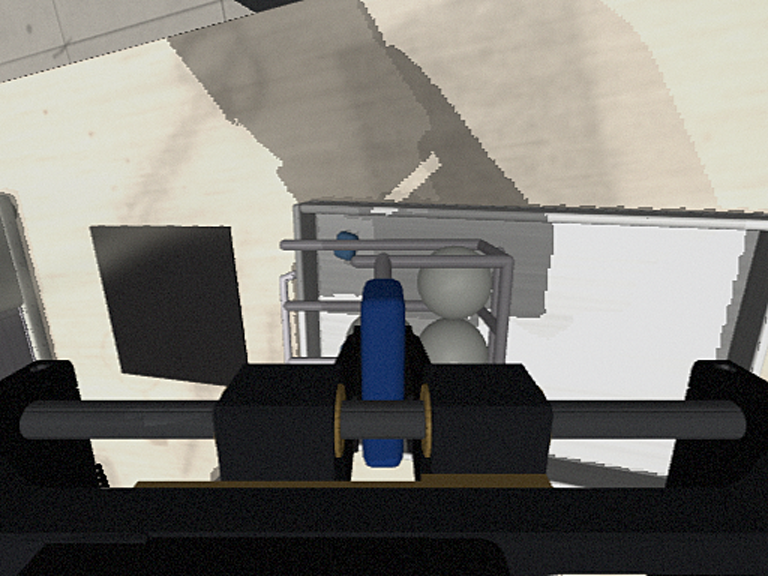

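The chip stays on the tray floor behind the bar (346,245). Carry to the well.

>>> {"api": "arm_command", "payload": {
  "steps": [
    [-0.7,0.3,0,0,0,0],
    [-2.1,0.8,0,0,0,0],
    [-4.2,1.7,0,0,0,0],
    [-7,2.8,0,0,0,0],
    [-10.2,4,0,0,0,0],
    [-13.6,5.4,0,0,0,0],
    [-17,6.7,0,0,0,0],
    [-20.2,8,0,0,0,0],
    [-23.1,9.1,0,0,0,0],
    [-25.7,10.1,0,0,0,0],
    [-28,11,0,0,0,0],
    [-30,11.8,0,0,0,0]
  ]
}}

```text
t: 26.08
eef_pos: [584.6, 0.3, 405.3]
tcp_rot: [3.14, 0.279, 1.445]
ft_force: [0.8, 0.1, -4.6]
opening: 0.17
```

>>> {"api": "arm_command", "payload": {
  "steps": [
    [-1.6,0.6,0,0,0,-0.3],
    [-2.8,1.1,0,0,0,-0.6],
    [-3.6,1.4,0,0,0,-1],
    [-4.2,1.7,0,0,0,-1.3],
    [-4.7,1.85,0,0,0,-1.4],
    [-4.7,1.85,0,0,0,-1.4],
    [-4.7,1.85,0,0,0,-1.4]
  ]
}}

```text
t: 26.67
eef_pos: [597.4, -43.6, 417.3]
tcp_rot: [-3.135, 0.278, 1.472]
ft_force: [-0.2, 0.3, -3.5]
opening: 0.163
```

```bash
python3 - <<'E'
from h import *
stat()
for b,z,d in((25,125,14),(20,108,2),(20,98,-8),(20,90,-16),(20,85,-32)):st(wl(0,b,z),d)
E
```

```text
t 26.67 grip [591.7 -90.4 252.6] rot [-3.135  0.278  1.472] F [-0.2  0.3 -3.5] M [ 0.38 -0.17 -0.03] op 0.163 j [-0.15  0.45  1.61 -0.31  1.1  -1.47]
row [-3.22, 0.1, 6.91, -0.39, 1.95, -0.05]
row [-8.71, 0.11, 8.22, -0.38, 13.95, -0.09]
row [-12.99, 0.12, 9.68, -0.38, 23.95, -0.12]
row [-16.31, 0.14, 11.41, -0.37, 31.95, -0.15]
row [-22.68, 0.17, 15.24, -0.35, 47.95, -0.2]
```

>>> {"api": "arm_command", "payload": {
  "steps": [
    [-1.6,0.1,3.5,0,1,0],
    [-3.2,0.1,6.9,0,2,0],
    [-5,0.1,7.3,0,6,0],
    [-7,0.1,7.8,0,10.2,0],
    [-8.7,0.1,8.25,0,14,0],
    [-10,0.1,8.7,0,17,0],
    [-11.3,0.1,9.1,0,20,0],
    [-12.2,0.1,9.4,0,22,0],
    [-13,0.1,9.7,0,24,0],
    [-14.1,0.1,10.2,0,26.5,0],
    [-15.2,0.1,10.8,0,29.3,0],
    [-16.3,0.1,11.4,0,32,0]
  ]
}}

```text
t: 27.67
eef_pos: [579.4, -230.7, 352.4]
tcp_rot: [-3.135, -0.282, 1.47]
ft_force: [-0.2, 0.2, -3.4]
opening: 0.166
```

>>> {"api": "arm_command", "payload": {
  "steps": [
    [0,0,0,0,0,0],
    [0,0,0,0,0,0],
    [0,0,0,0,0,0],
    [-1.8,0,0,0,4,0],
    [-3.7,0,0,0,8,0],
    [-5.5,0,-0.1,0,12,0],
    [-7.4,0,-0.1,0,16,0],
    [-7.4,0,-0.1,0,16,0],
    [-7.4,0,-0.1,0,16,0],
    [-7.4,0,-0.1,0,16,0]
  ]
}}

```text
t: 28.5
eef_pos: [572.4, -300.8, 333.5]
tcp_rot: [-3.134, -0.557, 1.467]
ft_force: [0.1, -0.0, -0.4]
opening: 0.164
```

```bash
python3 - <<'E'
from h import *
stat();snap("wrist","wr10",None,1.5625)
for b,z,d in((20,115,-10),(60,190,10)):st(wl(0,b,z),d)
E
```

```text
t 28.5 grip [ 580.5 -210.6  188.1] rot [-3.134 -0.557  1.467] F [ 0.1 -0.  -0.4] M [-0.49 -0.12  0.01] op 0.164 j [-0.64  0.63  1.54  0.48  1.32 -2.32]
row [10.6, -0.01, 1.44, -0.29, -21.91, -0.19]
row [24.45, -0.06, 3.6, -0.32, -41.91, -0.13]
```

View pics/wr10.png

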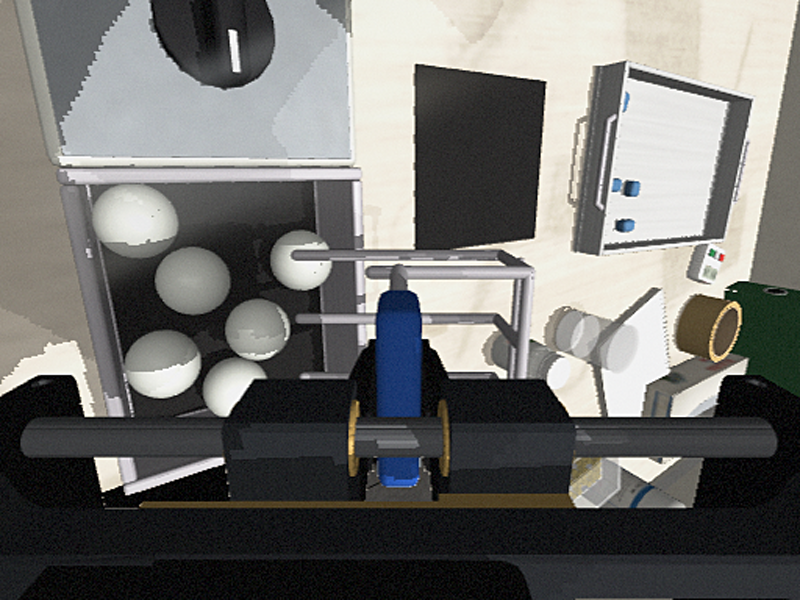

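All six balls lie in one layer in the well; the tray holds only the four chips. Scoop goes to the mat.

>>> {"api": "arm_command", "payload": {
  "steps": [
    [3.3,0,0.5,0,-7,0],
    [7,0,1,0,-14,0],
    [10.6,0,1.4,0,-21,0],
    [14,0,2,0,-28,0],
    [18,0,2.5,0,-34,0],
    [22,0,3,0,-40,0],
    [24.5,0,3.5,0,-41.8,0],
    [24.5,0,3.5,0,-41.8,0],
    [24.5,0,3.5,0,-41.8,0]
  ]
}}

```text
t: 29.3
eef_pos: [595.1, -74.4, 434.5]
tcp_rot: [-3.138, 0.17, 1.475]
ft_force: [-0.1, -0.2, -1.5]
opening: 0.166
```

```bash
python3 - <<'E'
from h import *
stat();go([515,4,180],PY+np.pi)
E
```

```text
t 29.3 grip [ 591.6 -103.3  265.7] rot [-3.138  0.17   1.475] F [-0.1 -0.2 -1.5] M [ 0.23 -0.19  0.02] op 0.166 j [-0.21  0.43  1.59 -0.19  1.12 -1.6 ]
row [8.35, -8.69, 7.04, -0.21, 9.76, 0.11]
```

>>> {"api": "arm_command", "payload": {
  "steps": [
    [8.4,-8.7,7,-0.2,9.8,0.1],
    [8.4,-8.7,7,-0.2,9.8,0.1],
    [8.4,-8.7,7,-0.2,9.8,0.1],
    [8.4,-8.7,7,-0.2,9.8,0.1],
    [8.4,-8.7,7,-0.2,9.8,0.1],
    [8.4,-8.7,7,-0.2,9.8,0.1]
  ]
}}

```text
t: 29.8
eef_pos: [515.5, 2.0, 350.6]
tcp_rot: [-3.139, -0.001, 1.469]
ft_force: [0.5, -0.0, -1.1]
opening: 0.165
```

```bash
python3 - <<'E'
from h import *
stat();go([515,4,90],PY+np.pi)
E
```

```text
t 29.8 grip [515.1   2.2 179.3] rot [-3.139e+00 -1.000e-03  1.469e+00] F [ 0.5 -0.  -1.1] M [ 0.02 -0.2  -0.01] op 0.165 j [-0.12  0.4   1.89  0.    0.85 -1.59]
row [0.19, -0.05, 8.93, -0.15, -0.04, -0.22]
```

>>> {"api": "arm_command", "payload": {
  "steps": [
    [0.2,-0.05,3,-0.15,0,-0.2],
    [0.2,-0.05,6,-0.15,0,-0.2],
    [0.2,-0.05,8,-0.15,0,-0.2],
    [0.2,-0.05,8.8,-0.15,0,-0.2],
    [0.2,-0.05,9.05,-0.15,0,-0.2],
    [0.2,-0.05,9.1,-0.15,0,-0.2],
    [0.2,-0.05,9.1,-0.15,0,-0.2],
    [0.2,-0.05,9.1,-0.15,0,-0.2]
  ]
}}

```text
t: 30.47
eef_pos: [515.3, 4.3, 260.9]
tcp_rot: [3.139, -0.001, 1.472]
ft_force: [-0.7, -0.5, -1.5]
opening: 0.165
```

>>> {"api": "arm_command", "payload": {
  "steps": [
    [0,0,0.1,0,0,0],
    [0,0,0.2,0,0,0],
    [0,0,0.2,0,0,0]
  ]
}}

```text
t: 30.72
eef_pos: [515.5, 4.5, 259.4]
tcp_rot: [3.138, -0.0, 1.473]
ft_force: [-0.0, -0.9, 11.6]
opening: 0.167
```

>>> {"api": "arm_command", "payload": {
  "steps": [
    [0,0,0,0,0,0],
    [0,0,0,0,0,0],
    [0,0,0,0,0,0],
    [0,0,0,0,0,0],
    [0,0,0,0,0,0],
    [0,0,0,0,0,0],
    [0,0,0,0,0,0],
    [0,0,-2,0,0,0],
    [0,0,-5,0,0,0],
    [0,0,-8,0,0,0],
    [0,0,-12,0,0,0],
    [0,0,-12,0,0,0]
  ],
  "jaw": 9.5
}}

```text
t: 31.72
eef_pos: [515.5, 4.5, 383.8]
tcp_rot: [3.132, -0.0, 1.473]
ft_force: [1.1, 0.3, 0.1]
opening: 0.952
```

```bash
python3 - <<'E'
from h import *
stat();go([454.3,-419.8,200],-1.669)
E
```

```text
t 31.72 grip [517.    4.4 212.5] rot [ 3.132 -0.     1.473] F [1.1 0.3 0.1] M [ 0.05 -0.18 -0.01] op 0.952 j [-0.12  0.36  1.85  0.    0.92 -1.59]
row [-42.83, -1.94, 1.21, -0.04, -0.83, 180.0]
```

>>> {"api": "arm_command", "payload": {
  "steps": [
    [-42.8,-1.9,1.2,0,0,0],
    [-42.8,-1.9,1.2,0,0,0],
    [-42.8,-1.9,1.2,0,0,0],
    [-42.8,-1.9,1.2,0,0,0],
    [-42.8,-1.9,1.2,0,0,0],
    [-42.8,-1.9,1.2,0,0,0],
    [-42.8,-1.9,1.2,0,0,0],
    [-42.8,-1.9,1.2,0,0,0],
    [-42.8,-1.9,1.2,0,0,0],
    [-42.8,-1.9,1.2,0,0,0],
    [-42.8,-1.9,1.2,0,0,0],
    [-42.8,-1.9,1.2,0,0,0]
  ]
}}

```text
t: 32.72
eef_pos: [453.0, -422.4, 364.5]
tcp_rot: [-3.141, -0.001, 1.469]
ft_force: [0.2, -0.1, -0.1]
opening: 0.999
```

>>> {"api": "arm_command", "payload": {
  "steps": [
    [0,0,0,0,0,0],
    [0,0,0,0,0,0]
  ]
}}

```text
t: 32.88
eef_pos: [454.2, -418.4, 365.2]
tcp_rot: [-3.141, -0.001, 1.473]
ft_force: [0.1, 0.0, -0.5]
opening: 1.001
```

```bash
python3 - <<'E'
from h import *
stat();snap("wrist","wr11",None,1);snap("top","top11",None,1)
a=cv2.imread("pics/wr11.png");b=cv2.imread("pics/top11.png")[80:310]
o=np.zeros((600,800,3),np.uint8);o[:330,:512]=a[:330];o[334:594,:578]=cv2.resize(b,(578,260));cv2.imwrite("pics/c11.png",o)
E
```

```text
t 32.88 grip [ 454.1 -418.1  193.9] rot [-3.141e+00 -1.000e-03  1.473e+00] F [ 0.1  0.  -0.5] M [ 0.1  -0.14  0.03] op 1.001 j [-0.85  0.52  1.62  0.    1.   -2.32]
```

View pics/c11.png

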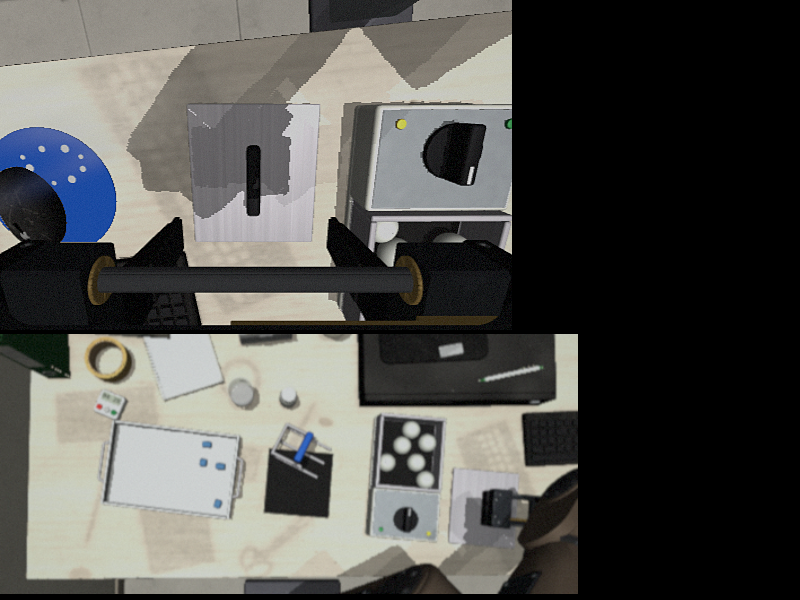

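The scoop has been knocked askew off the mat (now near composite (300,450)); it must be re-placed later. The lid handle (253,147)-(253,215) is square below the jaws.

```bash
python3 - <<'E'
from h import *
print(w("wrist",(253,149),42,1),w("wrist",(253,213),42,1))
go([454.3,-419.8,34.5],1.473)
E
```

```text
[ 417.4 -415.1   42. ] [ 490.4 -422.4   42. ]
row [-0.18, 0.0, 15.99, 0.01, -0.04, 0.06]
```

>>> {"api": "arm_command", "payload": {
  "steps": [
    [-0.1,0,4,0,0,0],
    [-0.1,0,8,0,0,0],
    [-0.1,0,11,0,0,0],
    [-0.1,0,13.5,0,0,0],
    [-0.1,0,15,0,0,0],
    [-0.1,0,15.8,0,0,0],
    [-0.1,0,15.95,0,0,0],
    [-0.1,0,15.95,0,0,0]
  ]
}}

```text
t: 33.65
eef_pos: [454.3, -420.0, 206.4]
tcp_rot: [3.141, -0.0, 1.473]
ft_force: [0.4, 0.9, 0.2]
opening: 0.998
```

>>> {"api": "arm_command", "payload": {
  "steps": [
    [0,0,0,0,0,0],
    [0,0,0,0,0,0],
    [0,0,0,0,0,0],
    [0,0,0,0,0,0],
    [0,0,0,0,0,0],
    [0,0,0,0,0,0],
    [0,0,0,0,0,0],
    [0,0,0,0,0,0],
    [0,0,0,0,0,0],
    [0,0,0,0,0,0],
    [0,0,0,0,0,0],
    [0,0,0,0,0,0]
  ],
  "jaw": 0.5
}}

```text
t: 34.65
eef_pos: [453.9, -420.5, 205.9]
tcp_rot: [3.141, -0.001, 1.472]
ft_force: [-0.3, -0.2, 1.3]
opening: 0.212
```

>>> {"api": "arm_command", "payload": {
  "steps": [
    [0,0,0,0,0,0],
    [0,0,0,0,0,0],
    [0,0,0,0,0,0]
  ]
}}

```text
t: 34.9
eef_pos: [453.9, -420.4, 205.9]
tcp_rot: [3.141, -0.001, 1.472]
ft_force: [0.2, 1.0, -0.6]
opening: 0.169
```

```bash
python3 - <<'E'
from h import *
stat();go([576.4,-236.2,185],1.473)
E
```

```text
t 34.9 grip [ 453.9 -420.3   34.6] rot [ 3.141e+00 -1.000e-03  1.472e+00] F [ 0.2  1.  -0.6] M [ 0.08 -0.14  0.02] op 0.169 j [-0.85  0.73  1.73  0.    0.68 -2.33]
row [19.55, 10.38, -15.02, 0.01, -0.04, -0.03]
```

>>> {"api": "arm_command", "payload": {
  "steps": [
    [0,0,-2,0,0,0],
    [0,0,-6,0,0,0],
    [0,0,-10,0,0,0],
    [0,0,-13.5,0,0,0],
    [2,1,-15,0,0,0],
    [5,2.7,-15,0,0,0],
    [8.5,4.5,-15,0,0,0],
    [12,6.4,-15,0,0,0],
    [15,8,-15,0,0,0],
    [17.5,9.3,-15,0,0,0],
    [19.55,10.4,-15,0,0,0],
    [19.55,10.4,-15,0,0,0]
  ]
}}

```text
t: 35.9
eef_pos: [578.2, -232.8, 355.6]
tcp_rot: [-3.141, -0.002, 1.476]
ft_force: [-0.1, -0.3, -3.4]
opening: 0.169
```

>>> {"api": "arm_command", "payload": {
  "steps": [
    [0,0,0,0,0,0],
    [0,0,0,0,0,0],
    [0,0,0,0,0,0]
  ]
}}

```text
t: 36.15
eef_pos: [576.0, -237.0, 355.8]
tcp_rot: [-3.141, -0.001, 1.471]
ft_force: [0.2, -0.2, -4.1]
opening: 0.168
```

```bash
python3 - <<'E'
from h import *
stat();go([576.4,-236.2,116],1.473);go([576.4,-236.2,106],1.473)
E
```

```text
t 36.15 grip [ 576.  -236.9  184.5] rot [-3.141e+00 -1.000e-03  1.471e+00] F [ 0.2 -0.2 -4.1] M [ 0.07 -0.16 -0.03] op 0.168 j [-0.5   0.54  1.62  0.    0.99 -1.97]
row [0.08, 0.03, 6.85, -0.02, -0.04, -0.09]
row [0.08, 0.03, 7.85, -0.02, -0.04, -0.09]
```

>>> {"api": "arm_command", "payload": {
  "steps": [
    [0.04,0.03,2.5,0,0,0],
    [0.04,0.03,5,0,0,0],
    [0.04,0.03,6.3,0,0,0],
    [0.04,0.03,6.8,0,0,0],
    [0.04,0.03,7.1,0,0,0],
    [0.04,0.03,7.4,0,0,0],
    [0.04,0.03,7.6,0,0,0],
    [0.04,0.03,7.75,0,0,0],
    [0.04,0.03,7.75,0,0,0],
    [0.04,0.03,7.75,0,0,0]
  ]
}}

```text
t: 36.98
eef_pos: [576.9, -235.8, 279.0]
tcp_rot: [3.141, -0.0, 1.472]
ft_force: [0.2, -1.0, -3.5]
opening: 0.168
```

>>> {"api": "arm_command", "payload": {
  "steps": [
    [0,0,0.1,0,0,0],
    [0,0,0.18,0,0,0],
    [0,0,0.18,0,0,0]
  ]
}}

```text
t: 37.23
eef_pos: [576.9, -235.8, 277.9]
tcp_rot: [3.14, -0.0, 1.473]
ft_force: [-1.0, 0.7, 6.3]
opening: 0.166
```

Contact exactly at the seated height (grasp 106.6). Release.

>>> {"api": "arm_command", "payload": {
  "steps": [
    [0,0,0,0,0,0],
    [0,0,0,0,0,0],
    [0,0,0,0,0,0],
    [0,0,0,0,0,0],
    [0,0,0,0,0,0],
    [0,0,0,0,0,0],
    [0,0,-3,0,0,0],
    [0,0,-6,0,0,0],
    [0,0,-8,0,0,0],
    [0,0,-8,0,0,0]
  ],
  "jaw": 9.5
}}

```text
t: 38.07
eef_pos: [577.3, -236.0, 361.1]
tcp_rot: [3.135, 0.002, 1.473]
ft_force: [0.3, 0.5, 0.5]
opening: 0.813
```

```bash
python3 - <<'E'
from h import *
stat()
# knob: mill axes; mill origin: well centre at mill x? length 272: back edge = well centre+82
m=np.array([np.cos(MY),np.sin(MY)])
for z in (75,80,85,90):print("wr6 knob", z,w("top",(562,381),z))
snap("wrist","wr12");snap("scene","sc12")
E
```

```text
t 38.07 grip [ 578.3 -236.4  189.8] rot [3.135e+00 2.000e-03 1.473e+00] F [0.3 0.5 0.5] M [ 0.05 -0.24  0.04] op 0.813 j [-0.49  0.53  1.61  0.    0.99 -1.97]
wr6 knob 75 [ 431.9 -225.5   75. ]
wr6 knob 80 [ 432.1 -224.3   80. ]
wr6 knob 85 [ 432.4 -223.1   85. ]
wr6 knob 90 [ 432.6 -221.9   90. ]
```

```bash
python3 - <<'E'
from h import *
snap("top","t13",(180,140,280,260),3.8)
a=cv2.imread("pics/wr12.png");print(a.shape) # 800x600 -> 
s=cv2.imread("pics/sc12.png");t=cv2.imread("pics/t13.png")
o=np.zeros((600,800,3),np.uint8)
o[:330,:400]=a[0:330,250:650]
o[:456,400:780]=t
b=s[180:450,380:780];o[330:600,:400]=b
cv2.imwrite("pics/c13.png",o)
im=read_camera("top").astype(int);r,g,bl=im[...,0],im[...,1],im[...,2]
m=((bl>r+60)&(bl>g+30)).astype(np.uint8);n,l,st_,c=cv2.connectedComponentsWithStats(m)
for i in range(1,n):
    if st_[i,4]>8:
        p=np.argwhere(l==i)[:,::-1].astype(np.float32);print(st_[i],c[i].round(1),cv2.minAreaRect(p))
E
```

```text
(600, 800, 3)
[183  17  13  13 115] [188.4  24.1] ((189.0, 23.0), (12.0, 12.0), 90.0)
[260 167  17  27 174] [268.3 180.1] ((268.5000305175781, 179.50001525878906), (6.708203315734863, 28.174455642700195), 26.56505012512207)
[180 176   7   4  23] [183.  177.3] ((183.0, 177.5), (3.0, 6.0), 90.0)
[177 191   6   6  24] [179.4 193.1] ((179.5, 193.0), (4.472135543823242, 4.919349670410156), 26.56505012512207)
[192 195   7   4  26] [194.8 196.5] ((195.0, 196.5), (3.0, 6.0), 90.0)
[495 206  17  55 674] [504.4 232.7] ((503.0, 233.0), (54.0, 16.0), 90.0)
[190 227   6   7  27] [192.3 229.8] ((192.34999084472656, 229.9500274658203), (4.427187919616699, 6.008327484130859), 18.43494987487793)
```

View pics/c13.png

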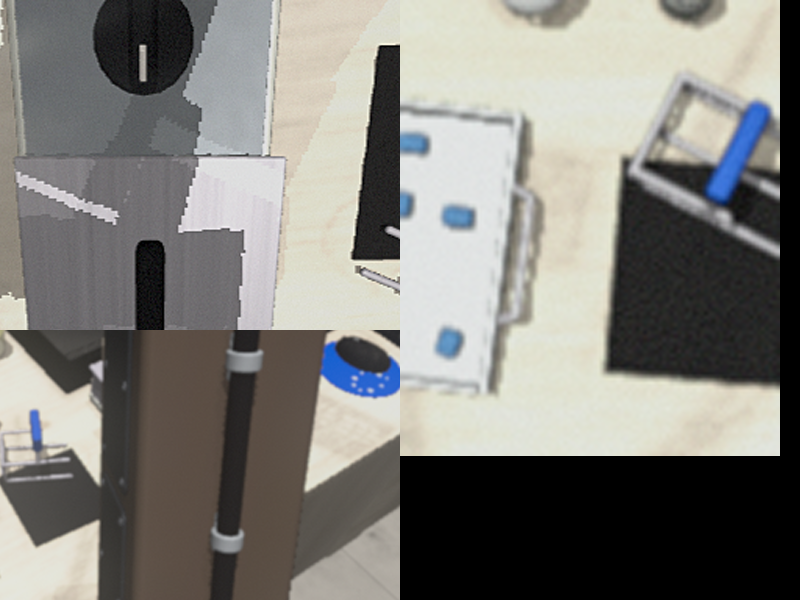

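Lid sits flush and square on the well; knob disc centred at wr12 (393,45). Scoop upright, turned, back wall partly off the mat; grip ends at composite (762,108) and (718,195). That was my last viewable picture.

```bash
python3 - <<'E'
from h import *
for z in(76,80,95):print("knob",z,w("wrist",(393,45),z))
print("mark",w("wrist",(393,63),100))
a=w("top",(275.3,168.4),98,1);b=w("top",(263.7,191.3),98,1);print(a,b,w("top",(268.4,179.8),98,1),"bar yaw",np.arctan2(*(a-b)[1::-1]))
p,q=w("top",(180+(685-400)/3.8,140+78/3.8),48,1),w("top",(180+(635-400)/3.8,140+175/3.8),48,1);print("back",p,q)
stat();go([436,-222,160],1.473)
E
```

```text
knob 76 [ 435.1 -223.    76. ]
knob 80 [ 436.1 -223.    80. ]
knob 95 [ 439.8 -223.3   95. ]
mark [ 448.7 -224.1  100. ]
[616.9 -19.1  98. ] [561.5   9.6  98. ] [589.3  -2.   98. ] bar yaw -0.4779835443802131
back [642.9  28.9  48. ] [578.3  62.7  48. ]
t 38.27 grip [ 576.5 -235.5  184.4] rot [-3.140e+00 -1.000e-03  1.472e+00] F [ 0.6 -0.3  0.1] M [ 0.06 -0.19 -0.02] op 0.969 j [-0.49  0.54  1.62  0.    0.99 -1.97]
row [-0.01, -14.13, 2.46, -0.08, -0.07, -0.04]
```

>>> {"api": "arm_command", "payload": {
  "steps": [
    [0,-3.5,0,0,0,0],
    [0,-7.5,0,0,0,0],
    [0,-11,1,0,0,0],
    [0,-14.1,2.5,0,0,0],
    [0,-14.1,5.2,0,0,0],
    [0,-14.1,5.2,0,0,0],
    [0,-14.1,5.2,0,0,0]
  ],
  "jaw": 4.0
}}

```text
t: 38.85
eef_pos: [436.8, -222.2, 303.9]
tcp_rot: [-3.139, -0.002, 1.472]
ft_force: [-0.3, -0.6, -0.0]
opening: 0.569
```

```bash
python3 - <<'E'
from h import *
stat();go([436,-222.7,106],1.473)
E
```

```text
t 38.85 grip [ 436.4 -221.8  132.6] rot [-3.139e+00 -2.000e-03  1.472e+00] F [-0.3 -0.6 -0. ] M [ 0.13 -0.2  -0.02] op 0.569 j [-0.61  0.44  1.99  0.    0.71 -2.08]
row [-0.06, -0.07, 2.66, -0.14, -0.12, -0.06]
```

>>> {"api": "arm_command", "payload": {
  "steps": [
    [0,0,0.6,0,0,0],
    [0,0,1.3,0,0,0],
    [0,0,2,0,0,0],
    [0,0,2.5,0,0,0],
    [0,0,2.7,0,0,0],
    [0,0,2.8,0,0,0],
    [0,0,2.8,0,0,0]
  ]
}}

```text
t: 39.43
eef_pos: [436.7, -222.0, 276.6]
tcp_rot: [-3.142, -0.001, 1.472]
ft_force: [0.1, 0.2, 0.7]
opening: 0.418
```

>>> {"api": "arm_command", "payload": {
  "steps": [
    [0,0,0.1,0,0,0],
    [0,0,0.2,0,0,0],
    [0,0,0.3,0,0,0],
    [0,0,0.3,0,0,0]
  ]
}}

```text
t: 39.77
eef_pos: [436.5, -221.9, 273.7]
tcp_rot: [3.141, -0.001, 1.472]
ft_force: [0.0, -1.1, -0.3]
opening: 0.42
```

>>> {"api": "arm_command", "payload": {
  "steps": [
    [0,0,0.1,0,0,0],
    [0,0,0.2,0,0,0],
    [0,0,0.3,0,0,0],
    [0,0,0.3,0,0,0]
  ]
}}

```text
t: 40.1
eef_pos: [436.5, -222.0, 270.6]
tcp_rot: [-3.142, -0.001, 1.472]
ft_force: [0.1, -0.3, 1.3]
opening: 0.423
```

>>> {"api": "arm_command", "payload": {
  "steps": [
    [0,0,0,0,0,0],
    [0,0,0,0,0,0],
    [0,0,0,0,0,0],
    [0,0,0,0,0,0],
    [0,0,0,0,0,0],
    [0,0,0,0,0,0],
    [0,0,0,0,0,0],
    [0,0,0,0,0,0]
  ],
  "jaw": 0.5
}}

```text
t: 40.77
eef_pos: [436.4, -224.3, 270.9]
tcp_rot: [3.14, 0.004, 1.473]
ft_force: [-9.9, -26.2, -5.2]
opening: 0.143
```

```bash
python3 - <<'E'
from h import *
stat()
E
```

```text
t 40.77 grip [ 436.6 -225.    99.6] rot [3.14  0.004 1.473] F [ -9.9 -26.2  -5.2] M [-4.77  1.84  0.01] op 0.143 j [-0.61  0.5   2.02 -0.    0.62 -2.08]
```

>>> {"api": "arm_command", "payload": {
  "steps": [
    [-0.15,0,0,0,0,0],
    [-0.3,0,0,0,0,0],
    [-0.3,0,0,0,0,0],
    [-0.3,0,0,0,0,0]
  ]
}}

```text
t: 41.1
eef_pos: [436.3, -225.3, 270.9]
tcp_rot: [3.141, 0.0, 1.473]
ft_force: [-3.2, -7.2, 0.0]
opening: 0.148
```

>>> {"api": "arm_command", "payload": {
  "steps": [
    [-0.1,0,0,0,0,5],
    [-0.1,0,0,0,0,10],
    [-0.1,0,0,0,0,15],
    [-0.1,0,0,0,0,20],
    [-0.1,0,0,0,0,25],
    [-0.1,0,0,0,0,30],
    [-0.1,0,0,0,0,30]
  ]
}}

```text
t: 41.68
eef_pos: [436.0, -226.6, 270.8]
tcp_rot: [3.141, 0.001, 0.945]
ft_force: [-5.9, -11.7, 0.0]
opening: 0.146
```

```bash
python3 - <<'E'
from h import *
stat()
E
```

```text
t 41.68 grip [ 435.9 -226.7   99.5] rot [3.141e+00 1.000e-03 9.450e-01] F [ -5.9 -11.7   0. ] M [-2.1   1.    0.05] op 0.146 j [-0.61  0.5   2.02 -0.    0.62 -1.56]
```

>>> {"api": "arm_command", "payload": {
  "steps": [
    [-0.15,0,0,0,0,5],
    [-0.15,0,0,0,0,10],
    [-0.15,0,0,0,0,15],
    [-0.15,0,0,0,0,20],
    [-0.15,0,0,0,0,25],
    [-0.15,0,0,0,0,30],
    [-0.15,0,0,0,0,33],
    [-0.15,0,0,0,0,33]
  ]
}}

```text
t: 42.35
eef_pos: [434.8, -227.7, 270.9]
tcp_rot: [3.141, 0.001, 0.371]
ft_force: [-8.9, -10.7, 1.9]
opening: 0.146
```

```bash
python3 - <<'E'
from h import *
stat()
E
```

```text
t 42.35 grip [ 434.7 -227.8   99.6] rot [3.141e+00 1.000e-03 3.710e-01] F [ -8.9 -10.7   1.9] M [-2.17  1.47  0.11] op 0.146 j [-0.62  0.5   2.02 -0.    0.62 -0.99]
```

>>> {"api": "arm_command", "payload": {
  "steps": [
    [-0.1,0,0,0,0,2],
    [-0.1,0,0,0,0,4],
    [-0.1,0,0,0,0,6],
    [-0.1,0,0,0,0,8],
    [-0.1,0,0,0,0,9],
    [-0.1,0,0,0,0,9]
  ]
}}

```text
t: 42.85
eef_pos: [434.3, -227.8, 270.9]
tcp_rot: [3.141, 0.0, 0.217]
ft_force: [-4.5, -8.6, -0.0]
opening: 0.148
```

```bash
python3 - <<'E'
from h import *
stat()
E
```

```text
t 42.85 grip [ 434.2 -228.    99.6] rot [3.141 0.    0.217] F [-4.5 -8.6 -0. ] M [-1.65  0.69  0.63] op 0.148 j [-0.62  0.5   2.02 -0.    0.62 -0.83]
```

Stop reached (moment jumped from 0.11 to 0.63 N m at 1.25 rad). Let go.

>>> {"api": "arm_command", "payload": {
  "steps": [
    [0,0,0,0,0,0],
    [0,0,0,0,0,0],
    [0,0,0,0,0,0],
    [0,0,0,0,0,0],
    [0,0,0,0,0,0],
    [0,0,0,0,0,0],
    [0,0,0,0,0,0],
    [0,0,0,0,0,0],
    [0,0,0,0,0,0],
    [0,0,0,0,0,0],
    [0,0,0,0,0,0],
    [0,0,0,0,0,0]
  ],
  "jaw": 9.5
}}

```text
t: 43.85
eef_pos: [434.4, -227.6, 270.8]
tcp_rot: [-3.141, -0.0, 0.216]
ft_force: [-0.3, 0.1, -0.3]
opening: 0.932
```

>>> {"api": "arm_command", "payload": {
  "steps": [
    [0,0,-2,0,0,0],
    [0,0,-5,0,0,0],
    [0,0,-9,0,0,0],
    [0,0,-11,0,0,0],
    [0,0,-11,0,0,0]
  ]
}}

```text
t: 44.27
eef_pos: [434.6, -227.7, 384.8]
tcp_rot: [3.137, -0.005, 0.216]
ft_force: [0.8, 0.9, 0.8]
opening: 0.995
```

```bash
python3 - <<'E'
from h import *
stat()
a=np.array([616.9,-19.1]);b=np.array([561.5,9.6]);c=(a+b)/2;y=np.arctan2(*(a-b)[::-1])-np.pi/2
print("scoop yaw",y,c); go([589,-3.4,190],y+np.pi)
E
```

```text
t 44.27 grip [ 435.6 -228.3  213.5] rot [ 3.137 -0.005  0.216] F [0.8 0.9 0.8] M [-0.05 -0.15  0.03] op 0.995 j [-0.62  0.33  1.91  0.    0.9  -0.83]
scoop yaw -2.0487798711751095 [589.2   -4.75]
row [19.87, -18.61, 2.37, 0.38, -0.16, -50.25]
```

>>> {"api": "arm_command", "payload": {
  "steps": [
    [19.9,-18.6,2,0,0,-50.3],
    [19.9,-18.6,2,0,0,-50.3],
    [19.9,-18.6,2,0,0,-50.3],
    [19.9,-18.6,2,0,0,-50.3],
    [19.9,-18.6,2,0,0,-50.3],
    [19.9,-18.6,2,0,0,-50.3],
    [19.9,-18.6,2,0,0,-50.3],
    [19.9,-18.6,2,0,0,-50.3],
    [19.9,-18.6,2,0,0,-50.3],
    [19.9,-18.6,2,0,0,-50.3]
  ]
}}

```text
t: 45.1
eef_pos: [588.6, -3.6, 360.2]
tcp_rot: [-3.14, -0.0, 1.092]
ft_force: [0.1, 0.1, 0.2]
opening: 0.999
```

```bash
cat >>h.py <<'E'
def blue():
    m0=camera_model("wrist");im=read_camera("wrist").astype(int);r,g,bl=im[...,0],im[...,1],im[...,2]
    m=((bl>r+45)&(bl>g+25)).astype(np.uint8);n,l,S,c=cv2.connectedComponentsWithStats(m)
    for i in range(1,n):
        if S[i,4]>150:
            p=np.argwhere(l==i)[:,::-1].astype(np.float32);q=cv2.boxPoints(cv2.minAreaRect(p))
            d=np.linalg.norm(q[0]-q[1])<np.linalg.norm(q[1]-q[2])
            e=[(q[0]+q[1])/2,(q[2]+q[3])/2] if d else [(q[1]+q[2])/2,(q[3]+q[0])/2]
            W_=[w("wrist",k,100,1,m0) for k in e];print(S[i],e,W_,((W_[0]+W_[1])/2).round(1),np.linalg.norm(W_[0]-W_[1]).round(1),"yaw",np.arctan2(*(W_[0]-W_[1])[1::-1]).round(3))
    cv2.imwrite("pics/blue.png",im[:,:,::-1])
E
python3 - <<'E'
from h import *
stat();blue()
E
```

```text
t 45.1 grip [588.4  -3.5 188.9] rot [-3.14  -0.     1.092] F [0.1 0.1 0.2] M [ 0.05 -0.19  0.04] op 0.999 j [-0.12  0.49  1.7   0.    0.95 -1.21]
[428  53  14  19 215] [array([434.5,  53. ], dtype=float32), array([434.5,  71. ], dtype=float32)] [array([546.1, 177. , 100. ]), array([558.6, 173.1, 100. ])] [552.4 175.  100. ] 13.1 yaw 2.839
[386  64  21  18 248] [array([406.08026,  68.9708 ], dtype=float32), array([386.72992,  76.0073 ], dtype=float32)] [array([546.9, 153.7, 100. ]), array([544.7, 138.4, 100. ])] [545.8 146.  100. ] 15.5 yaw 1.428
[429  95  20  16 208] [array([447.82758 ,  99.068954], dtype=float32), array([429.5517, 106.3793], dtype=float32)] [array([584.1, 176.3, 100. ]), array([582.7, 161.4, 100. ])] [583.4 168.9 100. ] 15.0 yaw 1.477
[ 247  160   19   78 1269] [array([256., 160.], dtype=float32), array([256., 237.], dtype=float32)] [array([556.6,  15.4, 100. ]), array([620.8, -17.9, 100. ])] [588.7  -1.2 100. ] 72.3 yaw 2.663[ WARN:0@0.876] global loadsave.cpp:1063 imwrite_ Unsupported depth image for selected encoder is fallbacked to CV_8U.
```

```bash
python3 - <<'E'
from h import *
go([588.8,-2.5,88],1.093)
E
```

```text
row [0.15, -0.03, 10.12, -0.05, -0.01, -0.1]
```

>>> {"api": "arm_command", "payload": {
  "steps": [
    [0.15,0,3.5,0,0,0],
    [0.15,0,6.5,0,0,0],
    [0.15,0,8.5,0,0,0],
    [0.15,0,9.7,0,0,0],
    [0.15,0,10.1,0,0,0],
    [0.15,0,10.1,0,0,0]
  ]
}}

```text
t: 45.65
eef_pos: [589.3, -2.9, 259.3]
tcp_rot: [-3.14, -0.0, 1.091]
ft_force: [-0.2, -0.2, 0.1]
opening: 0.997
```

>>> {"api": "arm_command", "payload": {
  "steps": [
    [0,0,0,0,0,0],
    [0,0,0,0,0,0],
    [0,0,0,0,0,0],
    [0,0,0,0,0,0],
    [0,0,0,0,0,0],
    [0,0,0,0,0,0],
    [0,0,0,0,0,0],
    [0,0,0,0,0,0],
    [0,0,0,0,0,0],
    [0,0,0,0,0,0],
    [0,0,0,0,0,0],
    [0,0,0,0,0,0]
  ],
  "jaw": 0.5
}}

```text
t: 46.65
eef_pos: [589.6, -1.9, 259.9]
tcp_rot: [-3.141, -0.001, 1.094]
ft_force: [0.1, 0.5, 0.2]
opening: 0.218
```

>>> {"api": "arm_command", "payload": {
  "steps": [
    [0,0,0,0,0,0],
    [0,0,0,0,0,0],
    [0,0,0,0,0,0],
    [0,0,-1.5,0,0,0],
    [0,0,-3.5,0,0,0],
    [0,0,-6,0,0,0],
    [0,0,-6,0,0,0],
    [0,0,-6,0,0,0]
  ]
}}

```text
t: 47.32
eef_pos: [589.6, -1.9, 320.6]
tcp_rot: [3.14, -0.001, 1.094]
ft_force: [1.4, 0.4, -3.3]
opening: 0.167
```

```bash
python3 - <<'E'
from h import *
stat();go([515,4,150],1.473);go([515,4,94],1.473)
E
```

```text
t 47.32 grip [589.9  -1.8 149.3] rot [ 3.140e+00 -1.000e-03  1.094e+00] F [ 1.4  0.4 -3.3] M [ 0.03 -0.15  0.01] op 0.167 j [-0.12  0.54  1.74  0.    0.87 -1.21]
row [-2.9, -6.89, -0.08, 0.11, -0.06, -21.73]
row [-2.91, -6.9, 5.52, 0.11, -0.06, -21.73]
```

>>> {"api": "arm_command", "payload": {
  "steps": [
    [-2.9,-6.9,0,0,0,-21.7],
    [-2.9,-6.9,0,0,0,-21.7],
    [-2.9,-6.9,0,0,0,-21.7],
    [-2.9,-6.9,0,0,0,-21.7],
    [-2.9,-6.9,2.5,0,0,-21.7],
    [-2.9,-6.9,4.5,0,0,-21.7],
    [-2.9,-6.9,5.5,0,0,-21.7],
    [-2.9,-6.9,5.5,0,0,-21.7]
  ]
}}

```text
t: 47.98
eef_pos: [515.3, 3.9, 262.5]
tcp_rot: [-3.138, -0.001, 1.469]
ft_force: [-0.1, 1.1, -1.8]
opening: 0.166
```

>>> {"api": "arm_command", "payload": {
  "steps": [
    [0,0,0.15,0,0,0],
    [0,0,0.3,0,0,0],
    [0,0,0.3,0,0,0]
  ]
}}

```text
t: 48.23
eef_pos: [515.3, 4.0, 262.3]
tcp_rot: [3.14, -0.001, 1.472]
ft_force: [-0.2, -0.2, -1.6]
opening: 0.165
```

>>> {"api": "arm_command", "payload": {
  "steps": [
    [0,0,0.1,0,0,0],
    [0,0,0.2,0,0,0],
    [0,0,0.2,0,0,0]
  ]
}}

```text
t: 48.48
eef_pos: [515.1, 4.1, 261.0]
tcp_rot: [3.14, -0.001, 1.472]
ft_force: [-2.2, 0.3, 7.3]
opening: 0.167
```

>>> {"api": "arm_command", "payload": {
  "steps": [
    [0,0,0.1,0,0,0],
    [0,0,0.1,0,0,0],
    [0,0,0.1,0,0,0]
  ]
}}

```text
t: 48.73
eef_pos: [514.9, 4.1, 260.8]
tcp_rot: [3.139, -0.001, 1.472]
ft_force: [-6.1, 0.5, 21.4]
opening: 0.169
```

Standing on the mat. Release and back off clear.

>>> {"api": "arm_command", "payload": {
  "steps": [
    [0,0,-0.15,0,0,0],
    [0,0,-0.15,0,0,0],
    [0,0,-0.15,0,0,0],
    [0,0,-0.15,0,0,0],
    [0,0,-0.15,0,0,0],
    [0,0,-0.15,0,0,0],
    [0,0,-0.15,0,0,0],
    [0,0,-2,0,0,0],
    [0,0,-5,0,0,0],
    [0,0,-9,0,0,0],
    [0,0,-10,0,0,0],
    [0,0,-10,0,0,0]
  ],
  "jaw": 9.5
}}

```text
t: 49.73
eef_pos: [515.2, 4.0, 361.7]
tcp_rot: [3.136, -0.001, 1.473]
ft_force: [-0.3, 1.2, 0.6]
opening: 0.952
```

```bash
python3 - <<'E' 2>/dev/null
from h import *
stat();blue();go([470,-200,230],1.473)
E
```

```text
t 49.73 grip [516.2   4.  190.4] rot [ 3.136e+00 -1.000e-03  1.473e+00] F [-0.3  1.2  0.6] M [ 0.1  -0.15 -0.03] op 0.952 j [-0.12  0.39  1.88  0.    0.87 -1.59]
[408 112  16  18 203] [array([418.88794, 112.09483], dtype=float32), array([411.59485, 129.11209], dtype=float32)] [array([454.5, 147.1, 100. ]), array([467.8, 142. , 100. ])] [461.2 144.6 100. ] 14.2 yaw 2.775
[ 246  155   18   78 1266] [array([254.5, 155. ], dtype=float32), array([254.5, 232. ], dtype=float32)] [array([476.5,   8.8, 100. ]), array([548.3,   1.7, 100. ])] [512.4   5.2 100. ] 72.2 yaw 3.043
[398 189  17  11 170] [array([414., 194.], dtype=float32), array([398., 194.], dtype=float32)] [array([525.5, 147.4, 100. ]), array([524.1, 133.2, 100. ])] [524.8 140.3 100. ] 14.3 yaw 1.473
row [-20.74, -2.45, -4.17, 0.16, -0.03, -0.03]
```

>>> {"api": "arm_command", "payload": {
  "steps": [
    [-42,-8,-5,0,0,0],
    [-42,-8,-5,0,0,0],
    [-42,-8,-5,0,0,0],
    [-42,-8,-5,0,0,0],
    [-42,-8,-5,0,0,0],
    [-42,-8,-5,0,0,0],
    [-42,-8,-5,0,0,0],
    [-42,-8,-5,0,0,0],
    [-42,-8,-5,0,0,0],
    [-42,-8,-5,0,0,0],
    [-42,-8,-5,0,0,0],
    [-42,-8,-5,0,0,0]
  ]
}}

```text
t: 50.78
eef_pos: [393.0, -409.0, 406.9]
tcp_rot: [-3.14, -0.002, 1.469]
ft_force: [0.0, 0.3, -0.8]
opening: 0.996
```

```bash
python3 - <<'E'
from h import *
stat();snap("top","topF")
a=cv2.imread("pics/top0.png").astype(int);b=cv2.imread("pics/topF.png").astype(int)
for n,(x0,y0,x1,y1) in dict(knob=(540,360,585,405),lid=(510,228,625,350),jars=(310,180,420,235)).items():
    d=np.abs(a[y0:y1,x0:x1]-b[y0:y1,x0:x1]).mean(2);print(n,d.mean().round(1),(d>60).mean().round(3))
g=b.mean(2)
for n,i in(("0",a.mean(2)),("F",g)):
    k=i[362:402,545:580];yx=np.argwhere(k>120);print("mark",n,yx.mean(0)+[362,545],len(yx))
    L=i[250:325,560:582];yx=np.argwhere(L<70);print("handle",n,(yx.mean(0)+[250,560]).round(1),len(yx))
r,gg,bl=b[...,2],b[...,1],b[...,0]
m=((bl>r+60)&(bl>gg+25)).astype(np.uint8);N,l,S,c=cv2.connectedComponentsWithStats(m)
for i in range(1,N):
    if S[i,4]>30:print(S[i],w("top",c[i],100 if S[i,4]>250 else 12))
E
```

```text
t 50.78 grip [ 392.8 -408.7  235.6] rot [-3.140e+00 -2.000e-03  1.469e+00] F [ 0.   0.3 -0.8] M [ 0.15 -0.15  0.05] op 0.996 j [-0.92  0.41  1.7   0.    1.04 -2.39]
knob 2.6 0.0
lid 2.5 0.0
jars 1.8 0.0
mark 0 [381.93349754 563.45812808] 406
handle 0 [288.2 570. ] 561
mark F [381.8872549  563.38480392] 408
handle F [287.7 569.9] 559
[285  26  21  20 248] [1013.5  202.1   12. ]
[281 275  10   5  47] [605.  216.4  12. ]
[277 299   8   8  49] [563.  224.3  12. ]
[300 305  10   6  55] [554.1 185.1  12. ]
[409 308  13  45 450] [512.7   5.1 100. ]
[ 773  322   27   65 1215] [ 469.7 -569.1  100. ]
[297 355   8  10  54] [468.3 191.2  12. ]
```

```bash
python3 -c "
from cell import *
print(job_done())"
```

```text
the job is handed in; nothing more can be done
None
```

The mill is charged and the job is handed in, at about 51 s of the 210 s allowed.

- **Balls and chips:** I set the lid aside on the worktop. Two scoop passes of three balls each brought all six white balls into the well, where they lie in a single layer. The last check found all four blue chips in the tray.
- **Lid:** It went down to exactly its seated height. In the final top view, the lid area matches the starting picture to within noise.
- **Knob:** I turned it about 1.25 rad, where the moment jumped from 0.11 to 0.63 N m, so the stop was reached. After I let go it returned to its starting position, and the final picture matches the first.
- **Scoop:** It was knocked partly off the mat after I first put it down. I picked it up again and stood it upright at the mat's centre; the final reading puts it at about (513, 5) mm.
- **Beaker and jar:** The pictures show no change.

No check failed. Two small disagreements came up: camera positions differed by a few millimetres between views, and the knob axis was about 4 mm from my estimate, so I corrected it by feel from the measured forces. After the last scoop placement I had used all 16 pictures, so those final checks were done by image code only.

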